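# Dock the dough loggers and set their channel switches

### The arm

A 6-joint arm with a two-finger parallel gripper is mounted at the origin on the work surface. World frame = base frame: x ahead of the robot, y to its left, z up, the work surface at z = 0. Lengths are in m, angles in rad, forces in N, time in s.
With the tool pointing down it reaches from about 0.25 to 0.8 m from the base axis. Payload 3.9 kg.
Tool frame: the origin (TCP) lies midway between the tips of the shut fingers; the grasp point (between the pads) lies 19 mm behind it; z points along the fingers, y is the line along which they close (so a half turn about z gives the same grasp; the last joint's range is limited). The gripper opens to 85 mm and grips with 20 to 120 N. Pads are 22 mm wide; open, the fingers measure 114 mm over their backs; the gripper's body (76 mm by 85 mm) begins 54 mm behind the grasp point. The pads swing forward as they close: fully open they stand 13 mm farther back than shut.
Start: joints at [1.278, 0.26, -0.138, 1.173, 0, 1.571], TCP at [0.152, 0.503, 0.231] pointing down, gripper open.
Joint ranges: [-2.78, 2.78], [-0.83, 1.72], [-1.28, 1.37], [-1.9, 2.12], [-1.57, 1.48], [-3.14, 3.14]. Speed limits (rad/s): [2.57, 2.57, 3.14, 3.14, 3.14, 3.14].

### API

Orientations are given as a 3x3 rotation matrix whose columns are the frame's x, y, z axes.
In Python, from plant import ctrl, capture, order gives the robot as it stands.
- The arm moves only by the shell command python3 -m pendant 'ROWS' [FORCE]. ROWS is JSON, a list that holds one entry, the list of rows, each a list of 7 numbers: the shift along the world's x, y, z in mm, then the turn, a rotation vector about the world's x, y, z in degrees, then the closure, from 0 (fully open) to 1 (shut). In form: [[[x, y, z, wx, wy, wz, fingers], ...]]. A call has 1 to 8 rows; each row is the pose to reach, as a shift and turn from the pose commanded when the call began; what a row does not reach only later rows make up. A row lasts 1/10 s, in which the tool goes at most 50 mm and 8.59 degrees, less where a joint would pass 70% of its speed; a pose out of reach is approached as far as the arm can. A call with a gripper value outside its range is refused whole. The fingers move at their own pace and stop on an object; FORCE is the grip in N (left out, the last holds). Time passes only in rows, so rows that repeat a pose let the fingers close. It gives the time, the measured TCP pose, the force, the opening and the grip force at its end, in the units of the state.
- ctrl.observe(): the state, without advancing time (a new reading comes with each control period).
- capture(name): name is "side" or "top" or "wrist"; returns a dict with "img" (480x640x3 uint8, red, green, blue), "z_map" (480x640 float32, m along the optical axis (not along the pixel's ray), 0 where there is no reading), "intrinsics" (3x3 intrinsics, pixels), "xyz" and "orientation" of the camera in the world; the wrist camera has in their place "T_tool_cam" (4x4, takes a point from camera to tool coordinates, whose origin is the TCP and whose axes are the flange's). Camera axes: x right, y down, z forward; pixel columns grow to the right and rows downward; lengths in m; the calibration is good to about 2 mm. A picture is of the moment at which its call begins: read the wrist's pose just before it.
- order.sign_off(): hands the job in; it is judged then, once.
The state is a dict: "time": time; "joint_pos": joint angles; "dq": joint speeds; "joint_torque": joint torques, N m; "ee_pos": TCP position; "tool_rot": TCP orientation; "contact_force": force on the tool from outside, world axes, zero at the start; "wrist_torque": the same for the moment, N m; "opening": finger opening in m; "grasp_force": force on a finger pad.
Only numpy, scipy, OpenCV 4.12 (cv2) and the standard library are available. Lean on these libraries where they do the work, as an engineer would, in place of code of your own. Each camera call takes 0.05 s, during which the arm holds its last target. There are 200 camera calls.

### The job

Lay every temperature logger stick that is on the counter lengthways and centred on the narrow sloped rail of the charging cradle of its own colour. On the control box, set the red, blue, yellow, green, purple and black switches fully on (away from the robot) for each colour that has a stick and fully off (towards the robot) for each colour that has none. Only when all that is done, slide the white switch on to start charging; leave the ramekin and the measuring cup where they stand.

Things in the scene. Friction and masses are not known exactly. Their poses are not given: they have to be found in the camera images.
- stick_red: red stick-shaped dough temperature logger, a square bar 84 x 24 x 24 mm, about 70 g, red housing with a steel nose at one end; absent in some starts. Origin at its centre, x axis along its length. Any of its four long sides may be down.
- stick_blue: blue stick-shaped dough temperature logger, a square bar 84 x 24 x 24 mm, about 70 g, blue housing with a steel nose at one end; absent in some starts. Origin at its centre, x axis along its length. Any of its four long sides may be down.
- stick_yellow: yellow stick-shaped dough temperature logger, a square bar 84 x 24 x 24 mm, about 70 g, yellow housing with a steel nose at one end; absent in some starts. Origin at its centre, x axis along its length. Any of its four long sides may be down.
- stick_green: green stick-shaped dough temperature logger, a square bar 84 x 24 x 24 mm, about 70 g, green housing with a steel nose at one end; absent in some starts. Origin at its centre, x axis along its length. Any of its four long sides may be down.
- stick_purple: purple stick-shaped dough temperature logger, a square bar 84 x 24 x 24 mm, about 70 g, purple housing with a steel nose at one end; absent in some starts. Origin at its centre, x axis along its length. Any of its four long sides may be down.
- stick_black: black stick-shaped dough temperature logger, a square bar 84 x 24 x 24 mm, about 70 g, black housing with a steel nose at one end; absent in some starts. Origin at its centre, x axis along its length. Any of its four long sides may be down.
- ramp_red: sloped top rail of the red charging cradle, fixed: red, 100 mm long, only 20 mm wide (a stick overhangs it 2 mm each side), climbing 20 degrees away from the robot. Origin at the middle of its upper face, 38 mm above the counter; x axis points up the slope, y across, z square out of the face. A lip 8 mm high stands at its lower end (x = -50 mm). It stands on a red foot bar 120 x 20 x 8 mm; the cradles stand in a row, 70 mm or more apart centre to centre.
- ramp_blue: sloped top rail of the blue charging cradle, fixed: blue, 100 mm long, only 20 mm wide (a stick overhangs it 2 mm each side), climbing 20 degrees away from the robot. Origin at the middle of its upper face, 38 mm above the counter; x axis points up the slope, y across, z square out of the face. A lip 8 mm high stands at its lower end (x = -50 mm). It stands on a blue foot bar 120 x 20 x 8 mm; the cradles stand in a row, 70 mm or more apart centre to centre.
- ramp_yellow: sloped top rail of the yellow charging cradle, fixed: yellow, 100 mm long, only 20 mm wide (a stick overhangs it 2 mm each side), climbing 20 degrees away from the robot. Origin at the middle of its upper face, 38 mm above the counter; x axis points up the slope, y across, z square out of the face. A lip 8 mm high stands at its lower end (x = -50 mm). It stands on a yellow foot bar 120 x 20 x 8 mm; the cradles stand in a row, 70 mm or more apart centre to centre.
- ramp_green: sloped top rail of the green charging cradle, fixed: green, 100 mm long, only 20 mm wide (a stick overhangs it 2 mm each side), climbing 20 degrees away from the robot. Origin at the middle of its upper face, 38 mm above the counter; x axis points up the slope, y across, z square out of the face. A lip 8 mm high stands at its lower end (x = -50 mm). It stands on a green foot bar 120 x 20 x 8 mm; the cradles stand in a row, 70 mm or more apart centre to centre.
- ramp_purple: sloped top rail of the purple charging cradle, fixed: purple, 100 mm long, only 20 mm wide (a stick overhangs it 2 mm each side), climbing 20 degrees away from the robot. Origin at the middle of its upper face, 38 mm above the counter; x axis points up the slope, y across, z square out of the face. A lip 8 mm high stands at its lower end (x = -50 mm). It stands on a purple foot bar 120 x 20 x 8 mm; the cradles stand in a row, 70 mm or more apart centre to centre.
- ramp_black: sloped top rail of the black charging cradle, fixed: black, 100 mm long, only 20 mm wide (a stick overhangs it 2 mm each side), climbing 20 degrees away from the robot. Origin at the middle of its upper face, 38 mm above the counter; x axis points up the slope, y across, z square out of the face. A lip 8 mm high stands at its lower end (x = -50 mm). It stands on a black foot bar 120 x 20 x 8 mm; the cradles stand in a row, 70 mm or more apart centre to centre.
- logger: heavy black control box (2.5 kg, standing loose), 110 (x) x 180 (y) x 40 mm high; origin at the centre of its underside, x axis pointing roughly away from the robot, y along the switch bank. On its flat top is a row of seven small slide switches 22 mm apart; from the robot's left (+y): red, blue, yellow, green, purple, black, white. Each has an 8 x 8 mm cap standing 13 mm above the box's top.
- sw_red (a joint): red slide switch in m: 0 = off (cap fully towards the robot, the box's -x), 0.012 = on (cap fully away from the robot, the box's +x). It stays where it is left; about 1.5 N moves it; hard stops at both ends. Centre of its cap's top in the box's frame: x = -18 mm plus this value, y = 66 mm, z = 53 mm. May start anywhere along its travel.
- sw_blue (a joint): blue slide switch in m: 0 = off (cap fully towards the robot, the box's -x), 0.012 = on (cap fully away from the robot, the box's +x). It stays where it is left; about 1.5 N moves it; hard stops at both ends. Centre of its cap's top in the box's frame: x = -18 mm plus this value, y = 44 mm, z = 53 mm. May start anywhere along its travel.
- sw_yellow (a joint): yellow slide switch in m: 0 = off (cap fully towards the robot, the box's -x), 0.012 = on (cap fully away from the robot, the box's +x). It stays where it is left; about 1.5 N moves it; hard stops at both ends. Centre of its cap's top in the box's frame: x = -18 mm plus this value, y = 22 mm, z = 53 mm. May start anywhere along its travel.
- sw_green (a joint): green slide switch in m: 0 = off (cap fully towards the robot, the box's -x), 0.012 = on (cap fully away from the robot, the box's +x). It stays where it is left; about 1.5 N moves it; hard stops at both ends. Centre of its cap's top in the box's frame: x = -18 mm plus this value, y = 0 mm, z = 53 mm. May start anywhere along its travel.
- sw_purple (a joint): purple slide switch in m: 0 = off (cap fully towards the robot, the box's -x), 0.012 = on (cap fully away from the robot, the box's +x). It stays where it is left; about 1.5 N moves it; hard stops at both ends. Centre of its cap's top in the box's frame: x = -18 mm plus this value, y = -22 mm, z = 53 mm. May start anywhere along its travel.
- sw_black (a joint): black slide switch in m: 0 = off (cap fully towards the robot, the box's -x), 0.012 = on (cap fully away from the robot, the box's +x). It stays where it is left; about 1.5 N moves it; hard stops at both ends. Centre of its cap's top in the box's frame: x = -18 mm plus this value, y = -44 mm, z = 53 mm. May start anywhere along its travel.
- sw_white (a joint): white slide switch in m: 0 = off (cap fully towards the robot, the box's -x), 0.012 = on (cap fully away from the robot, the box's +x). It stays where it is left; about 1.5 N moves it; hard stops at both ends. Centre of its cap's top in the box's frame: x = -18 mm plus this value, y = -66 mm, z = 53 mm. Off at the start.
- ramekin: white porcelain ramekin, bystander, 80 mm wide, 45 mm high; origin under its centre.
- cup: copper-toned measuring cup with a handle, bystander, 72 mm wide, 55 mm high; origin under its centre.
Mind the look-alikes: they are no part of the job. Of the things that look like the stick_green, the smallest one is meant.

How it is judged:
By the outcome, as a careful person would: the job done as asked, in the order asked, and still so for the second after the job is handed in, with the robot touching nothing.
Of stick_red, stick_blue, stick_yellow, stick_green, stick_purple, stick_black only 4 to 6 are there at a start; the rules pass over those that are not, and their reading is None.
At some moment in a run one of logger may be knocked a few centimetres aside while the robot is not near it.
Once in a run the grip may slacken for a moment while it holds something.
It also fails if it takes over 210 s, if anything falls off the work surface, if the arm or the gripper's body presses on something with over 40 N, if the wrist force passes 120 N, or if a joint passes its speed limit or range.

## Working session

There is one attempt and no reset: what is moved stays moved. The work goes in short steps, Python scripts to look and compute and a shell command to move; the robot and the scene stay as the last step left them, time stands still between calls to the robot, and variables do not carry over. Pictures are saved under pics/ and viewed, at most 17 in all, crops included, and the job is handed in when it is done.

```bash
ls; mkdir -p pics; python3 - <<'E'
from plant import ctrl,capture
import cv2,numpy as np
s=ctrl.observe();print({k:np.round(v,3).tolist() for k,v in s.items()})
for n in("top","side"):
    c=capture(n);cv2.imwrite(f"pics/{n}0.png",c["img"][:,:,::-1]);print(n,c["intrinsics"],c["xyz"],c["orientation"])
E
```

```text
pics
{'time': 0.0, 'joint_pos': [1.278, 0.261, -0.139, 1.173, -0.0, 1.571], 'dq': [-0.002, 0.0, -0.001, 0.001, -0.001, -0.001], 'joint_torque': [0.001, -40.567, 25.392, 0.019, 0.0, 0.0], 'ee_pos': [0.151, 0.502, 0.23], 'tool_rot': [[-0.957, 0.289, -0.001], [0.289, 0.957, -0.002], [-0.0, -0.002, -1.0]], 'contact_force': [0.069, -0.618, 0.661], 'wrist_torque': [-0.006, 0.012, -0.028], 'grasp_force': 0.0, 'opening': 0.086}
top [[466.34684936   0.         318.41544401]
 [  0.         466.34684936 237.04572002]
 [  0.           0.           1.        ]] [ 0.31483293 -0.03394849  1.0795727 ] [[ 0.02617003 -0.98142859  0.19003435]
 [-0.99945477 -0.02951601 -0.01479786]
 [ 0.0201321  -0.18954347 -0.98166592]]
side [[520.54834678   0.         317.93241537]
 [  0.         520.54834678 240.03647818]
 [  0.           0.           1.        ]] [0.43736551 0.66422943 0.84568251] [[-0.99197447 -0.08638321  0.0923287 ]
 [-0.12575437  0.74990522 -0.64948287]
 [-0.01313336 -0.65588117 -0.7547499 ]]
```

View pics/top0.png

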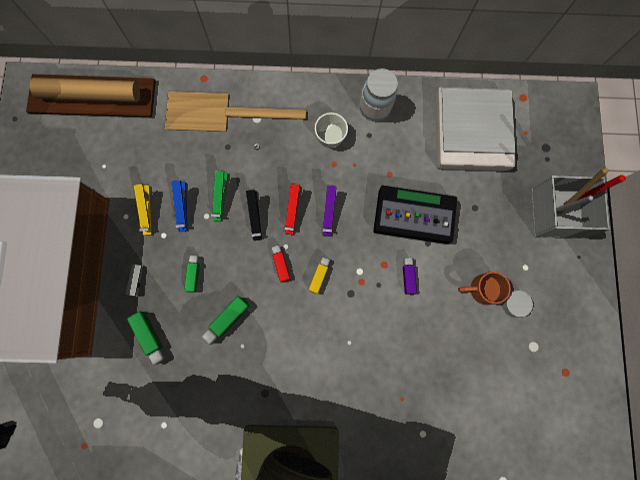

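View pics/side0.png

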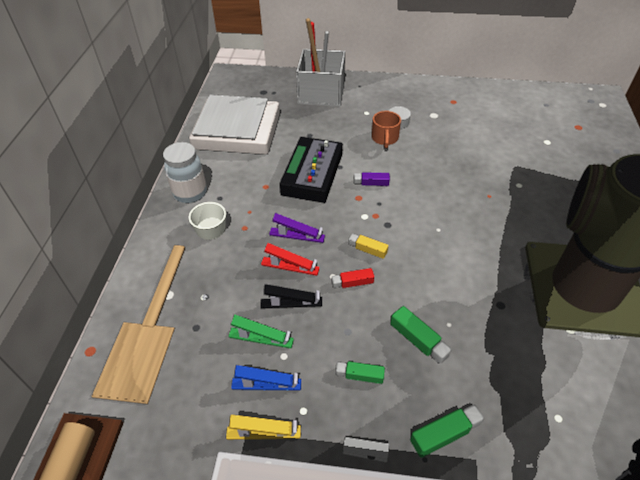

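The top view shows ramps left to right: yellow (143,209), blue (180,205), green (219,195), black (254,214), red (292,208) and purple (329,210). Sticks: green (191,274), red (281,264), yellow (320,276), purple (409,276), plus two big green decoys. The control box is at (417,214). A grey or black item at (136,280) needs a closer look.

```bash
cat > h.py <<'E'
import numpy as np,cv2
from plant import ctrl,capture
def grab(n):
    s=ctrl.observe();c=capture(n)
    if n=="wrist":
        T=np.eye(4);T[:3,:3]=s["tool_rot"];T[:3,3]=s["ee_pos"];W=T@np.array(c["T_tool_cam"])
        c["xyz"],c["orientation"]=W[:3,3],W[:3,:3]
    c["hsv"]=cv2.cvtColor(c["img"],cv2.COLOR_RGB2HSV);return c
def ray(c,uv,z):
    uv=np.atleast_2d(uv).astype(float)
    d=np.c_[uv,np.ones(len(uv))]@np.linalg.inv(c["intrinsics"]).T@np.array(c["orientation"]).T
    o=np.array(c["xyz"]);return o+d*((z-o[2])/d[:,2])[:,None]
def cloud(c):
    v,u=np.mgrid[:480,:640];z=c["z_map"]
    d=np.stack([u,v,np.ones_like(u)],-1)@np.linalg.inv(c["intrinsics"]).T*z[...,None]
    return d@np.array(c["orientation"]).T+np.array(c["xyz"])
def project(c,p):
    q=(np.atleast_2d(p)-c["xyz"])@np.array(c["orientation"])@np.array(c["intrinsics"]).T
    return q[:,:2]/q[:,2:]
HUE=dict(red=(174,6),yellow=(20,32),green=(50,75),blue=(100,122),purple=(128,155))
def mask(c,k,smin=110,vmin=40):
    h,s,v=[c["hsv"][...,i].astype(int) for i in range(3)]
    a,b=HUE[k];m=((h>=a)|(h<=b)) if a>b else ((h>=a)&(h<=b))
    return m&(s>smin)&(v>vmin)
E
python3 - <<'E'
from h import *
for n in("top","side"):
    c=grab(n);P=cloud(c)
    for k in HUE:
        m=mask(c,k).astype(np.uint8)
        nn,l,st,ce=cv2.connectedComponentsWithStats(m)
        for i in range(1,nn):
            if st[i,4]>120:
                p=P[(l==i)];p=p[np.isfinite(p).all(1)]
                (cx,cy),(w,h),a=cv2.minAreaRect(p[:,:2].astype(np.float32)*1000)
                print(n,k,st[i,4],ce[i].round(),"xy",round(cx),round(cy),"wh",round(w),round(h),round(a),"z",np.percentile(p[:,2],[5,50,95]).round(3))
    b=(90,220,150,300) if n=="top" else (320,420,180,300)
    r=c["img"][240:330,90:230] if n=="top" else c["img"][400:479,220:420]
    cv2.imwrite(f"pics/crop_{n}.png",np.clip(cv2.resize(r[:,:,::-1],None,fx=4,fy=4).astype(float)*1.6,0,255))
E
```

```text
top red 287 [604. 186.] xy 640 -680 wh 14 1446 27 z [0.075 0.14  0.186]
top red 433 [292. 205.] xy 482 3 wh 340 41 5 z [0.005 0.037 0.054]
top red 317 [281. 267.] xy 396 13 wh 186 27 22 z [0.02  0.024 0.028]
top yellow 639 [143. 207.] xy 448 202 wh 534 94 51 z [0.002 0.03  0.054]
top yellow 319 [318. 278.] xy 389 -41 wh 28 147 74 z [0.02  0.024 0.028]
top green 509 [219. 193.] xy 482 110 wh 434 80 30 z [0.006 0.033 0.054]
top green 400 [418. 197.] xy 496 -154 wh 90 426 44 z [0.038 0.041 0.044]
top green 329 [191. 277.] xy 360 122 wh 318 66 62 z [0.013 0.024 0.027]
top green 674 [228. 316.] xy 344 82 wh 86 222 7 z [0.03  0.034 0.038]
top green 678 [142. 333.] xy 283 174 wh 412 88 86 z [0.031 0.034 0.038]
top blue 555 [180. 204.] xy 461 158 wh 476 83 43 z [0.006 0.032 0.054]
top purple 383 [329. 207.] xy 483 -62 wh 22 340 84 z [0.021 0.039 0.054]
top purple 341 [409. 279.] xy 429 -261 wh 66 25 4 z [0.013 0.024 0.027]
side red 871 [288. 260.] xy 498 296 wh 115 738 18 z [0.001 0.023 0.051]
side red 506 [357. 277.] xy 460 330 wh 667 67 88 z [0.004 0.022 0.025]
side yellow 458 [371. 246.] xy 447 287 wh 752 66 86 z [0.004 0.022 0.025]
side yellow 1363 [260. 428.] xy 497 475 wh 116 380 34 z [0.001 0.028 0.052]
side green 254 [296. 159.] xy 544 169 wh 44 1012 10 z [0.037 0.04  0.042]
side green 1177 [415. 330.] xy 361 379 wh 584 91 84 z [0.01  0.033 0.036]
side green 975 [258. 332.] xy 518 384 wh 108 573 27 z [0.004 0.027 0.051]
side green 644 [365. 372.] xy 435 439 wh 450 65 86 z [0.008 0.023 0.026]
side green 1581 [440. 432.] xy 367 461 wh 425 74 61 z [0.013 0.033 0.036]
side blue 1187 [262. 379.] xy 501 432 wh 115 467 29 z [0.003 0.027 0.052]
side purple 341 [375. 179.] xy 429 -270 wh 58 64 88 z [0.005 0.02  0.025]
side purple 724 [295. 229.] xy 588 -94 wh 74 121 86 z [0.003 0.023 0.051][ WARN:0@1.363] global loadsave.cpp:1063 imwrite_ Unsupported depth image for selected encoder is fallbacked to CV_8U.
```

View pics/crop_top.png

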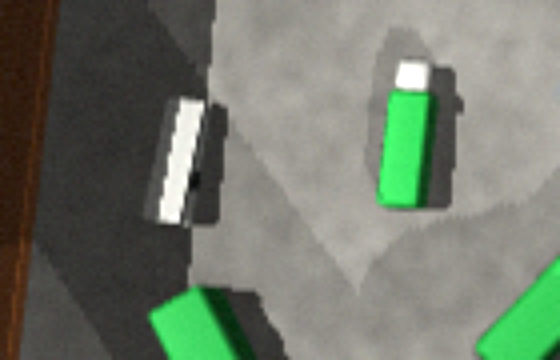

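View pics/crop_side.png

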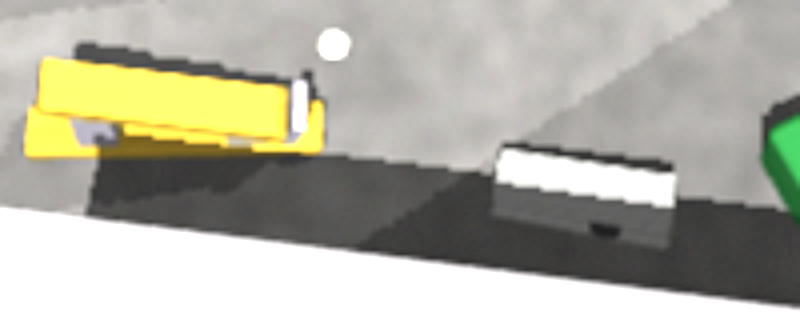

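The bar at (136,280) is a white/grey block, not a stick. The tall box at the left may hide a stick, so I'll get its extent and compute stick and ramp poses.

```bash
python3 - <<'E'
from h import *
for n in("top","side"):
    c=grab(n);P=cloud(c);ok=c["z_map"]>0
    m=ok&(P[...,2]>.07)&(P[...,2]<.3)&(P[...,1]>.15)&(P[...,0]<.7)
    if n=="top": m[:, 120:]=0; m[:150]=0;m[370:]=0
    else: m[:440]=0
    p=P[m]; print(n,np.percentile(p,[1,5,50,95,99],axis=0).round(3).tolist())
    if n=="side": continue
    for k,zt in [("red",.024),("yellow",.024),("green",.024),("purple",.024)]:
        m=mask(c,k).astype(np.uint8)
        nn,l,st,ce=cv2.connectedComponentsWithStats(m)
        for i in range(1,nn):
            if 300<st[i,4]<410 and ce[i][1]>250:
                hh=c["hsv"].astype(int)
                x,y,w,h=st[i,:4];sub=np.zeros((480,640),bool);sub[y-18:y+h+6,x-8:x+w+8]=1
                mm=(sub&((l==i)|((hh[...,2]>150)&(hh[...,1]<60)))&(np.abs(P[...,2]-.024)<.006)).astype(np.uint8)
                n2,l2,s2,c2=cv2.connectedComponentsWithStats(mm);j=1+np.argmax(s2[1:,4])
                uv=np.argwhere(l2==j)[:,::-1];q=ray(c,uv,.024)[:,:2]*1000
                print(k,[np.round(t,1) for t in cv2.minAreaRect(q.astype(np.float32))],"body",ray(c,ce[i],.024)[0].round(3))
    # ramps: pixels on coloured rail upper face
    for k in ["yellow","blue","green","red","purple"]:
        m=mask(c,k)&(np.abs(P[...,0]-.52)<.14)&(P[...,2]>.018)&(P[...,2]<.075)
        m[250:]=0; m[:,360:]=0
        p=P[m];ce=p.mean(0);A=np.c_[p[:,0]-ce[0],np.ones(len(p))]
        d=np.linalg.svd((p-ce)[:,:2],full_matrices=0)[2][0]
        s=(p-ce)[:,:2]@d
        print("ramp",k,np.median(p,axis=0).round(3),d.round(3),np.percentile(s,[2,98]).round(3),np.polyfit(s,p[:,2],1).round(3))
    cv2.imwrite("pics/crop_ramps.png",cv2.resize(c["img"][165:305,115:475,::-1],None,fx=2.2,fy=2.2))
E
```

```text
top [[0.24, 0.444, 0.074], [0.256, 0.447, 0.09], [0.425, 0.494, 0.155], [0.586, 0.572, 0.158], [0.6, 0.593, 0.161]]
red [array([455.4,  36.2]), array([82.5, 23.8]), np.float64(17.6)] body [0.448 0.034 0.024]
yellow [array([424.2, -51.7]), array([23.6, 66.6]), np.float64(69.9)] body [ 0.424 -0.051  0.024]
green [array([426.8, 235.2]), array([25. , 80.5]), np.float64(86.5)] body [0.418 0.235 0.024]
purple [array([ 428.4, -260.5]), array([64.4, 24.7]), np.float64(3.3)] body [ 0.428 -0.259  0.024]
ramp yellow [0.576 0.356 0.039] [-0.991 -0.136] [-0.044  0.045] [-0.358  0.039]
ramp blue [0.588 0.274 0.039] [-0.995 -0.097] [-0.044  0.045] [-0.359  0.039]
ramp green [0.615 0.185 0.039] [-0.997  0.072] [-0.044  0.045] [-0.369  0.039]
ramp red [0.589 0.013 0.039] [-0.994  0.11 ] [-0.045  0.045] [-0.363  0.039]
ramp purple [ 0.587 -0.073  0.039] [-0.998  0.068] [-0.045  0.045] [-0.36   0.039]
side [[0.143, 0.438, 0.152], [0.15, 0.447, 0.153], [0.513, 0.456, 0.155], [0.598, 0.474, 0.28], [0.604, 0.478, 0.297]]
```

View pics/crop_ramps.png

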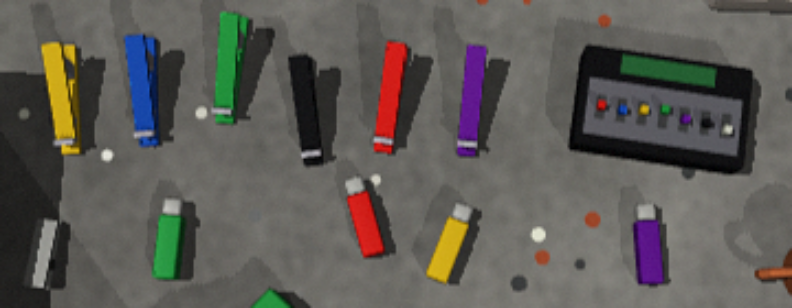

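```bash
python3 -m pendant '[[[25,20,45,0,0,0,0],[50,40,90,0,0,0,0],[75,60,135,0,0,0,0],[100,80,170,0,0,0,0],[100,80,170,0,0,0,0]]]'; python3 - <<'E'
from h import *
c=grab("wrist");print(c["xyz"],np.round(c["orientation"],2).tolist(),c["T_tool_cam"].round(3).tolist() if hasattr(c["T_tool_cam"],"round") else c["T_tool_cam"])
cv2.imwrite("pics/w1.png",c["img"][:,:,::-1])
E
```

```text
time: 0.8
ee_pos: [0.2543, 0.5852, 0.4049]
tool_rot: [[-0.957, 0.29, 0.004], [0.29, 0.957, 0.007], [-0.001, 0.008, -1.0]]
contact_force: [-0.2, 0.9, 0.3]
opening: 0.0854
grasp_force: 0.0
[0.18125592 0.60470586 0.54727981] [[0.29, 0.91, 0.28], [0.96, -0.28, -0.08], [0.01, 0.29, -0.96]] [[-0.001, -0.957, -0.289, 0.075], [1.0, -0.001, -0.001, -0.001], [0.001, -0.289, 0.957, -0.143], [0.0, 0.0, 0.0, 1.0]]
```

View pics/w1.png

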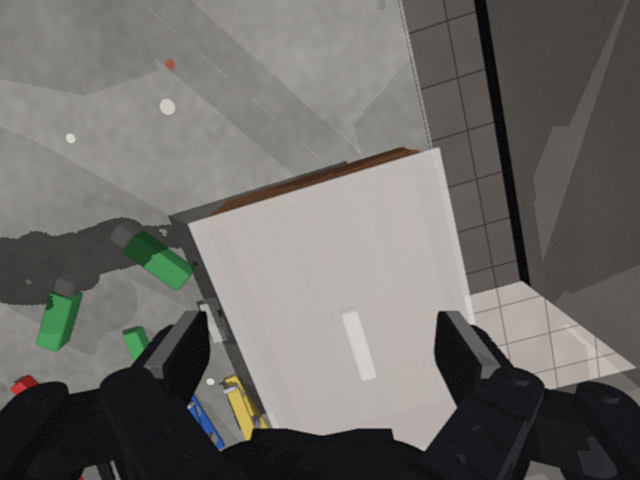

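The wrist view shows the box filling that corner up to the wall, with no stick beside it or on the robot's side. That leaves four sticks: red, yellow, green and purple. Next is a closer survey from above.

```bash
python3 -m pendant '[[[15,-45,0,0,0,3,0],[30,-90,0,0,0,6,0],[45,-135,0,0,0,9,0],[60,-180,0,0,0,12,0],[75,-225,0,0,0,15,0],[90,-270,0,0,0,17,0],[100,-315,0,0,0,17,0],[115,-360,0,0,0,17,0]]]'; python3 -m pendant '[[[15,-40,-15,0,0,0,0],[30,-80,-30,0,0,0,0],[50,-115,-50,0,0,0,0],[70,-125,-70,0,0,0,0],[70,-125,-70,0,0,0,0],[70,-125,-70,0,0,0,0]]]'; cat >> h.py <<'E'
def ramp(c,k,lo=None):
    P=cloud(c);a=P[...,0]
    m=mask(c,k,90,30) if k!="black" else (c["hsv"][...,2]<60)
    m=m&(np.abs(P[...,2]-.039)<.013)&(c["z_map"]>0)&(a>.5)&(a<.68)&(P[...,1]>-.13)
    if k=="black": m&=(np.abs(P[...,1]-.1)<.04)
    m=cv2.erode(m.astype(np.uint8),np.ones((3,3)))
    n,l,s,ce=cv2.connectedComponentsWithStats(m)
    if n<2: return None
    q=P[l==1+np.argmax(s[1:,4])];sl=np.polyfit(q[:,0],q[:,1],1)
    x0=q[np.abs(q[:,2]-.038)<.0015,0].mean()
    return k,len(q),"centre",round(x0,4),round(np.polyval(sl,x0),4),"yaw",round(np.degrees(np.arctan(sl[0])),1),"z fit",np.polyfit(q[:,0]-x0,q[:,2],1).round(3)
def stick(c,k):
    P=cloud(c);Z=P[...,2];hh=c["hsv"].astype(int);g=np.abs(Z-.024)<.005
    m=(mask(c,k,90,30)&g&(P[...,0]<.515)&(P[...,0]>.3)).astype(np.uint8)
    n,l,s,ce=cv2.connectedComponentsWithStats(m)
    if n<2: return None
    j=1+np.argmax(s[1:,4]);q=P[l==j][:,:2]*1000
    (cx,cy),wh,a=cv2.minAreaRect(ray(c,np.argwhere(l==j)[:,::-1],.024)[:,:2].astype(np.float32)*1000)
    L,W=max(wh),min(wh);t=np.radians(a if wh[0]>wh[1] else a+90);d=np.array([np.cos(t),np.sin(t)]);d*=np.sign(d[0])
    near=np.array([cx,cy])-d*L/2
    return k,"body",round(cx,1),round(cy,1),"LxW",round(L,1),round(W,1),"yaw",round(np.degrees(np.arctan2(d[1],d[0])),1),"centre",(near+42*d).round(1)
E
python3 - <<'E'
from h import *
for n in("wrist","top"):
    c=grab(n)
    print(n,c["xyz"])
    for k in("yellow","green","black","red","purple"):print(ramp(c,k))
    for k in("yellow","green","red","purple"):print(stick(c,k))
    if n=="wrist":cv2.imwrite("pics/w2.png",c["img"][:,:,::-1])
E
```

```text
time: 1.65
ee_pos: [0.3653, 0.2205, 0.4005]
tool_rot: [[-1.0, -0.005, -0.001], [-0.005, 1.0, -0.001], [0.001, -0.001, -1.0]]
contact_force: [2.5, 1.0, -0.2]
opening: 0.0856
grasp_force: 0.0
time: 2.25
ee_pos: [0.4352, 0.0975, 0.3305]
tool_rot: [[-1.0, -0.003, -0.003], [-0.003, 1.0, -0.0], [0.003, -0.0, -1.0]]
contact_force: [-0.1, 0.6, 0.1]
opening: 0.0856
grasp_force: 0.0
wrist [0.35993998 0.09640226 0.4731778 ]
('yellow', 863, 'centre', np.float64(0.575), np.float64(0.3568), 'yaw', np.float64(6.2), 'z fit', array([0.363, 0.038]))
('green', 732, 'centre', np.float64(0.6133), np.float64(0.1854), 'yaw', np.float64(-4.2), 'z fit', array([0.364, 0.038]))
('black', 729, 'centre', np.float64(0.5693), np.float64(0.1031), 'yaw', np.float64(9.5), 'z fit', array([0.367, 0.038]))
('red', 739, 'centre', np.float64(0.5858), np.float64(0.014), 'yaw', np.float64(-6.2), 'z fit', array([0.365, 0.038]))
 ** On entry to DLASCL parameter number  4 had an illegal value
 ** On entry to DLASCL parameter number  4 had an illegal value
 ** On entry to DLASCL parameter number  4 had an illegal value
 ** On entry to DLASCL parameter number  4 had an illegal value
 ** On entry to DLASCL parameter number  5 had an illegal value
 ** On entry to DLASCL parameter number  4 had an illegal valueh.py:34: RuntimeWarning: Mean of empty slice.
  x0=q[np.abs(q[:,2]-.038)<.0015,0].mean()
  ret = ret.dtype.type(ret / rcount)
Traceback (most recent call last):
  File "h.py", line 35, in ramp
    return k,len(q),"centre",round(x0,4),round(np.polyval(sl,x0),4),"yaw",round(np.degrees(np.arctan(sl[0])),1),"z fit",np.polyfit(q[:,0]-x0,q[:,2],1).round(3)
                                                                                                                        ~~~~~~~~~~^^^^^^^^^^^^^^^^^^^^
numpy.linalg.LinAlgError: SVD did not converge in Linear Least Squares
```

```bash
sed -i 's/    q=P\[l==1+np.argmax(s\[1:,4\])\];sl/    q=P[l==1+np.argmax(s[1:,4])]\n    if len(q)<120: return None\n    sl/' h.py
python3 - <<'E'
from h import *
for n in("wrist","top"):
    c=grab(n)
    print(n,c["xyz"])
    for k in("yellow","blue","green","black","red","purple"):print(ramp(c,k))
    for k in("yellow","green","red","purple"):print(stick(c,k))
    if n=="wrist":cv2.imwrite("pics/w2.png",c["img"][:,:,::-1])
E
```

```text
wrist [0.35996794 0.09676928 0.47388401]
('yellow', 866, 'centre', np.float64(0.575), np.float64(0.3568), 'yaw', np.float64(6.6), 'z fit', array([0.363, 0.038]))
('blue', 315, 'centre', np.float64(0.5839), np.float64(0.2778), 'yaw', np.float64(17.1), 'z fit', array([0.378, 0.037]))
('green', 738, 'centre', np.float64(0.6131), np.float64(0.1853), 'yaw', np.float64(-3.9), 'z fit', array([0.364, 0.038]))
('black', 704, 'centre', np.float64(0.5699), np.float64(0.1033), 'yaw', np.float64(8.9), 'z fit', array([0.362, 0.038]))
('red', 759, 'centre', np.float64(0.5859), np.float64(0.0138), 'yaw', np.float64(-5.9), 'z fit', array([0.363, 0.038]))
('purple', 281, 'centre', np.float64(0.5797), np.float64(-0.0723), 'yaw', np.float64(-8.1), 'z fit', array([0.351, 0.036]))
('yellow', 'body', 421.4, -49.6, 'LxW', 65.5, 24.4, 'yaw', np.float64(-19.9), 'centre', array([430.1, -52.8]))
('green', 'body', 416.6, 235.7, 'LxW', 64.7, 24.5, 'yaw', np.float64(-2.5), 'centre', array([426.2, 235.3]))
('red', 'body', 445.9, 35.0, 'LxW', 65.6, 24.1, 'yaw', np.float64(18.0), 'centre', array([454.6,  37.9]))
('pu
[... 267 characters left out ...]
y([0.364, 0.038]))
('red', 154, 'centre', np.float64(0.5869), np.float64(0.0129), 'yaw', np.float64(-5.0), 'z fit', array([0.354, 0.039]))
('purple', 154, 'centre', np.float64(0.5846), np.float64(-0.0725), 'yaw', np.float64(-3.8), 'z fit', array([0.372, 0.038]))
('yellow', 'body', 423.8, -51.6, 'LxW', 65.8, 23.6, 'yaw', np.float64(-20.1), 'centre', array([432.4, -54.7]))
('green', 'body', 356.0, 108.3, 'LxW', 24.4, 10.1, 'yaw', np.float64(-2.0), 'centre', array([385.8, 107.2]))
('red', 'body', 448.7, 34.2, 'LxW', 67.1, 23.6, 'yaw', np.float64(18.0), 'centre', array([456.7,  36.8]))
('purple', 'body', 428.4, -260.4, 'LxW', 64.5, 24.7, 'yaw', np.float64(3.9), 'centre', array([ 438.1, -259.8]))
```

View pics/w2.png

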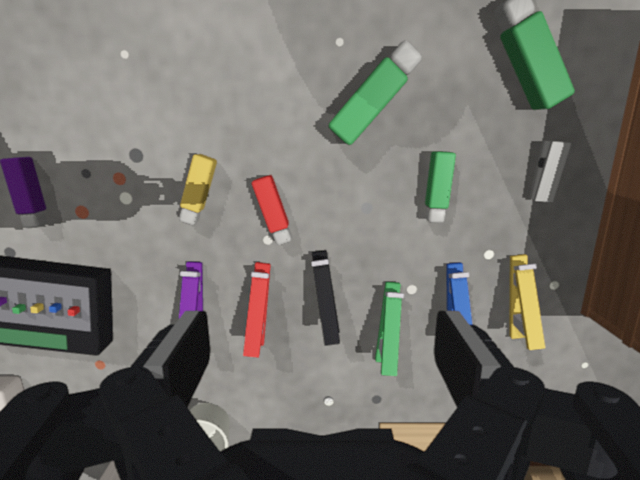

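The wrist view shows red at (270,208), yellow (198,188) and green (440,186), with their ramps below, consistent with the top view. I'll start with red.

```bash
python3 -m pendant '[[[5,-15,-40,0,0,4,0.35],[10,-30,-80,0,0,8,0.35],[15,-45,-120,0,0,12,0.35],[20,-60,-160,0,0,18,0.35],[20,-60,-200,0,0,18,0.35],[20,-60,-230,0,0,18,0.35],[20,-60,-230,0,0,18,0.35]]]' 60
python3 - <<'E'
from h import *
c=grab("wrist");print(stick(c,"red"));s=ctrl.observe();print(s["ee_pos"],s["opening"])
E
```

```text
time: 3.1
ee_pos: [0.453, 0.0382, 0.0986]
tool_rot: [[-0.949, -0.314, -0.007], [-0.314, 0.949, -0.0], [0.007, 0.002, -1.0]]
contact_force: [-1.6, 0.2, 0.4]
opening: 0.0554
grasp_force: 0.0
('red', 'body', 445.8, 34.4, 'LxW', 65.6, 23.6, 'yaw', np.float64(17.9), 'centre', array([454.6,  37.2]))
[0.45492416 0.03828795 0.10071867] 0.05554964548918957
```

```bash
python3 -m pendant '[[[0,-1,-40,0,0,0,0.35],[0,-1,-75,0,0,0,0.35],[0,-1,-96,0,0,0,0.35],[0,-1,-96,0,0,0,0.35],[0,-1,-96,0,0,0,1],[0,-1,-96,0,0,0,1],[0,-1,-96,0,0,0,1],[0,-1,-96,0,0,0,1]]]' 60;python3 -m pendant '[[[0,0,0,0,0,0,1],[0,0,0,0,0,0,1],[0,0,25,0,0,0,1],[0,0,60,0,0,0,1],[0,0,100,0,0,0,1],[0,0,126,0,0,0,1],[0,0,126,0,0,0,1]]]'
```

```text
time: 3.95
ee_pos: [0.459, 0.0372, 0.0077]
tool_rot: [[-0.95, -0.313, 0.005], [-0.313, 0.95, 0.001], [-0.005, -0.001, -1.0]]
contact_force: [-0.8, 0.3, 5.0]
opening: 0.0224
grasp_force: 59.2
time: 4.65
ee_pos: [0.4605, 0.037, 0.1366]
tool_rot: [[-0.95, -0.313, 0.011], [-0.313, 0.95, 0.001], [-0.011, -0.003, -1.0]]
contact_force: [1.2, 0.2, -0.9]
opening: 0.0226
grasp_force: 59.2
```

```bash
cat >> h.py <<'E'
def held(k):
    c=grab("wrist");s=ctrl.observe();P=cloud(c);p=(P-s["ee_pos"])@np.array(s["tool_rot"])*1000
    m=mask(c,k,90,30)&(c["z_map"]>0)&(np.abs(p[...,2])<40)&(np.abs(p[...,1])<40)&(np.abs(p[...,0])<90)
    q=p[m];print(k,len(q),"tool-frame pct x,y,z",np.percentile(q,[2,10,50,90,98],axis=0).round(1).tolist(),"TCP",np.round(s["ee_pos"],4))
    return c
E
python3 - <<'E'
from h import *
c=held("red");c=held("red")
cv2.imwrite("pics/w3.png",c["img"][:,:,::-1])
E
```

```text
red 11105 tool-frame pct x,y,z [[-18.9, -11.8, -19.6], [-12.4, -9.8, -19.0], [16.6, -0.5, -18.1], [41.4, 8.6, -16.7], [43.6, 10.5, -5.3]] TCP [0.459  0.0369 0.1344]
red 11086 tool-frame pct x,y,z [[-19.0, -11.8, -19.0], [-12.5, -9.8, -18.5], [16.6, -0.5, -17.7], [41.4, 8.6, -16.3], [43.6, 10.6, -4.6]] TCP [0.4574 0.0367 0.1327]
```

View pics/w3.png

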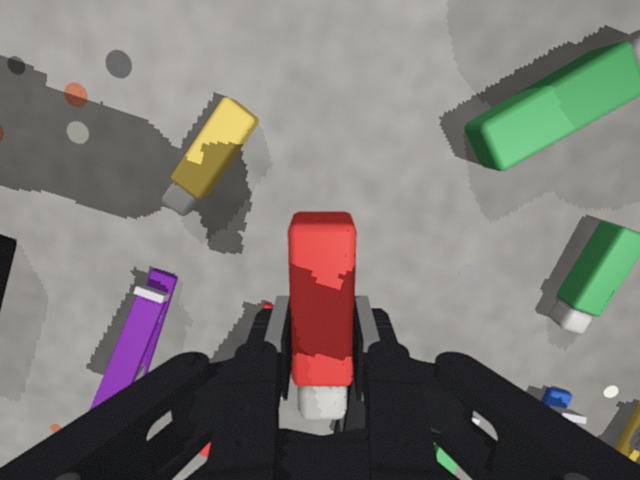

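```bash
cat >> h.py <<'E'
from scipy.spatial.transform import Rotation as Ro
RAMP=dict(red=(585.9,13.9,-6),yellow=(575,356.8,6.6),green=(613,185.3,-4),purple=(583,-72.5,-4))
def plan(k,off=1.8,bot=6,gap=40):
    x,y,ps=RAMP[k];p=np.radians(ps);t=np.radians(20)
    u=np.array([np.cos(t)*np.cos(p),np.cos(t)*np.sin(p),np.sin(t)]);n=np.array([-np.sin(t)*np.cos(p),-np.sin(t)*np.sin(p),np.cos(t)])
    T=np.array([x,y,38])+off*u+(bot+gap)*n
    s=ctrl.observe();R=np.c_[-u,np.cross(n,u),-n]
    print(k,"gap",gap,"target",T.round(1),"shift",(T-1000*np.array(s["ee_pos"])).round(1),"turn",Ro.from_matrix(R@np.array(s["tool_rot"]).T).as_rotvec(degrees=True).round(1),"force",np.round(s["contact_force"],1),"n",n.round(3))
E
python3 -c "
from h import *
plan('red')"
```

```text
red gap 40 target [571.9  15.4  81.8] shift [114.5 -21.4 -50.9] turn [  2.2 -19.8 -24. ] force [ 0.1  0.5 -1.7] n [-0.34   0.036  0.94 ]
```

```bash
python3 -m pendant '[[[25,-4,0,0.4,-4,-4.8,1],[50,-8,0,0.9,-8,-9.6,1],[75,-13,0,1.3,-12,-14.4,1],[100,-18,-10,1.8,-16,-19.2,1],[114,-21,-30,2.2,-20,-24,1],[114,-21,-51,2.2,-20,-24,1],[114,-21,-51,2.2,-20,-24,1],[114,-21,-51,2.2,-20,-24,1]]]' 
python3 - <<'E'
from h import *
c=held("red");plan("red")
plan("red",gap=1)
E
```

```text
time: 5.55
ee_pos: [0.569, 0.0156, 0.079]
tool_rot: [[-0.936, 0.105, 0.336], [0.099, 0.995, -0.035], [-0.338, 0.0, -0.941]]
contact_force: [1.5, -1.0, -0.6]
opening: 0.0224
grasp_force: 59.1
red 11180 tool-frame pct x,y,z [[-16.1, -12.7, -17.4], [-9.4, -10.7, -16.8], [19.8, -1.3, -15.9], [44.4, 7.8, -14.5], [46.5, 9.8, -1.9]] TCP [0.5705 0.0156 0.0803]
red gap 40 target [571.9  15.4  81.8] shift [ 1.5 -0.3  1.6] turn [-0.1 -0.1  0. ] force [-0.1  0.4 -1.3] n [-0.34   0.036  0.94 ]
red gap 1 target [585.2  14.   45.2] shift [ 14.7  -1.7 -35.1] turn [-0.1 -0.1  0. ] force [-0.1  0.4 -1.3] n [-0.34   0.036  0.94 ]
```

```bash
python3 - <<'E'
s=open('h.py').read()
s=s.replace('c=grab("wrist");s=ctrl.observe();P=cloud(c);p=(P-s["ee_pos"])@np.array(s["tool_rot"])*1000','s=ctrl.observe();c=grab("wrist");T=np.array(c["T_tool_cam"]);P=cloud(c);p=(((P-c["xyz"])@c["orientation"])@T[:3,:3].T+T[:3,3])*1000')
open('h.py','w').write(s)
E
python3 - <<'E'
from h import *
c=held("red");plan("red",gap=1);print(ctrl.observe()["ee_pos"])
c=held("red");plan("red",gap=1)
E
```

```text
red 11170 tool-frame pct x,y,z [[-17.9, -12.5, -18.0], [-11.2, -10.5, -17.5], [18.1, -1.1, -16.6], [42.7, 8.0, -15.2], [44.8, 10.0, -2.4]] TCP [0.5705 0.0156 0.0803]
red gap 1 target [585.2  14.   45.2] shift [ 13.8  -1.7 -35.9] turn [-0.1  0.   0. ] force [-0.5  0.1 -0.3] n [-0.34   0.036  0.94 ]
[0.57135183 0.01570025 0.08108994]
red 11160 tool-frame pct x,y,z [[-17.8, -12.5, -18.0], [-11.1, -10.5, -17.5], [18.1, -1.1, -16.6], [42.8, 8.0, -15.2], [44.8, 10.0, -2.6]] TCP [0.5714 0.0157 0.0811]
red gap 1 target [585.2  14.   45.2] shift [ 13.5  -1.7 -36.3] turn [-0.1  0.1  0. ] force [ 0.9 -0.5 -0.2] n [-0.34   0.036  0.94 ]
```

```bash
python3 -m pendant '[[[5,0,-12,0,0,0,1],[9,-1,-22,0,0,0,1],[13,-1,-31,0,0,0,1],[13,-1,-31,0,0,0,1],[13,-1,-33,0,0,0,1],[13,-1,-33,0,0,0,1],[13,-1,-33,0,0,0,1]]]' 
python3 - <<'E'
from h import *
plan("red",off=3,bot=7,gap=0);held("red")
E
```

```text
time: 6.4
ee_pos: [0.5836, 0.0147, 0.0476]
tool_rot: [[-0.935, 0.105, 0.34], [0.099, 0.995, -0.035], [-0.342, 0.001, -0.94]]
contact_force: [0.4, 0.1, -1.1]
opening: 0.0227
grasp_force: 59.2
red gap 0 target [586.3  13.9  45.6] shift [ 2.8 -0.8 -2. ] turn [-0.1 -0.   0. ] force [ 0.4  0.1 -1.1] n [-0.34   0.036  0.94 ]
red 13533 tool-frame pct x,y,z [[-17.5, -12.3, -17.9], [-9.4, -10.0, -17.4], [25.1, -1.1, -16.4], [58.4, 8.0, 18.5], [67.9, 9.9, 21.4]] TCP [0.5836 0.0147 0.0476]
```

```bash
python3 -m pendant '[[[2,0,-2,0,0,0,1],[2,0,-2.5,0,0,0,1],[2,0,-2.5,0,0,0,1],[2,0,-2.5,0,0,0,0.7],[2,0,-2.5,0,0,0,0.55],[2,0,-2.5,0,0,0,0.55],[2,0,-2.5,0,0,0,0.5],[2,0,-2.5,0,0,0,0.5]]]' 
python3 -m pendant '[[[-3,0,9,0,0,0,0.5],[-10,1,28,0,0,0,0.5],[-20,2,60,0,0,0,0.5],[-40,4,110,0,0,0,0.5],[-60,4,150,0,0,0,0.5],[-60,4,150,0,0,0,0.5]]]' 
cat >> h.py <<'E'
def placed(k,c=None):
    c=c or grab("wrist");P=cloud(c);x,y,ps=RAMP[k];p=np.radians(ps);t=np.radians(20)
    u=np.array([np.cos(t)*np.cos(p),np.cos(t)*np.sin(p),np.sin(t)]);n=np.array([-np.sin(t)*np.cos(p),-np.sin(t)*np.sin(p),np.cos(t)])
    d=P*1000-[x,y,38];L=np.stack([d@u,d@np.cross(n,u),d@n],-1)
    m=(c["z_map"]>0)&(np.abs(L[...,2]-24)<4)&(np.abs(L[...,0])<65)&(np.abs(L[...,1])<30)
    q=L[m];print(k,"placed: top pts",len(q),"x",np.percentile(q[:,0],[1,99]).round(1) if len(q) else None,"y",np.percentile(q[:,1],[1,99]).round(1) if len(q) else None,"z",np.median(q[:,2]).round(1))
    r=L[mask(c,k,90,30)&(np.abs(L[...,2])<3)&(np.abs(L[...,0])<60)&(np.abs(L[...,1])<25)]
    if len(r): print(" rail y",np.percentile(r[:,1],[2,98]).round(1),"x",np.percentile(r[:,0],[1,99]).round(1))
E
python3 - <<'E'
from h import *
c=grab("wrist");placed("red",c);print(ramp(c,"purple"));print(stick(c,"yellow"));cv2.imwrite("pics/w4.png",c["img"][:,:,::-1])
placed("red",grab("top"));print(ctrl.observe()["ee_pos"],ctrl.observe()["contact_force"])
E
```

```text
time: 7.25
ee_pos: [0.5856, 0.0146, 0.0447]
tool_rot: [[-0.935, 0.105, 0.34], [0.099, 0.994, -0.035], [-0.341, 0.001, -0.94]]
contact_force: [0.6, 0.2, -0.5]
opening: 0.0427
grasp_force: 0.0
time: 7.85
ee_pos: [0.5275, 0.0189, 0.2024]
tool_rot: [[-0.931, 0.104, 0.35], [0.099, 0.995, -0.034], [-0.352, 0.003, -0.936]]
contact_force: [1.0, 0.3, 0.8]
opening: 0.0426
grasp_force: 0.0
red placed: top pts 2886 x [-42.   38.4] y [-12.2  11. ] z 23.6
 rail y [-9.   9.7] x [-49.   48.9]
('purple', 1711, 'centre', np.float64(0.5852), np.float64(-0.0714), 'yaw', np.float64(-2.9), 'z fit', array([0.362, 0.038]))
('yellow', 'body', 436.7, -54.8, 'LxW', 34.7, 24.2, 'yaw', np.float64(-20.4), 'centre', array([459.8, -63.4]))
red placed: top pts 147 x [-1.8 42.1] y [-12.7  10.2] z 23.6
 rail y [-10.8   8.2] x [28.  51.3]
[0.52617433 0.01878935 0.19730226] [ 2.08597224e-04  3.36630065e-01 -5.29313573e-01]
```

View pics/w4.png

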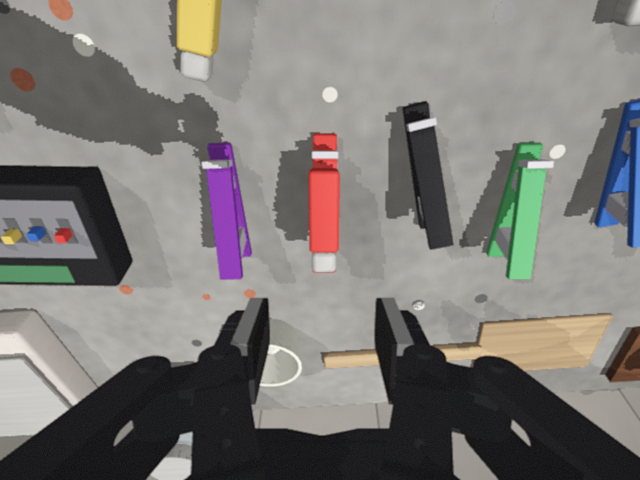

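```bash
sed -i 's/purple=(583,-72.5,-4)/purple=(585,-72,-3.5)/' h.py; cat >> h.py <<'E'
def over(x,y,yaw,z=100):
    s=ctrl.observe();a=np.radians(yaw);c,q=np.cos(a),np.sin(a)
    R=np.array([[-c,-q,0],[-q,c,0],[0,0,-1]])
    print("over shift",(np.array([x,y,z])-1000*np.array(s["ee_pos"])).round(1),"turn",Ro.from_matrix(R@np.array(s["tool_rot"]).T).as_rotvec(degrees=True).round(1))
E
python3 -c "
from h import *
over(430.5,-53,-20)"
```

```text
over shift [-95.7 -71.8 -97.3] turn [  4.5  19.8 -13.8]
```

```bash
python3 -m pendant '[[[-30,-20,0,1.1,5,-3.5,0.35],[-60,-40,-10,2.2,10,-7,0.35],[-90,-60,-30,3.4,15,-10,0.35],[-96,-72,-60,4.5,20,-14,0.35],[-96,-72,-90,4.5,20,-14,0.35],[-96,-72,-97,4.5,20,-14,0.35],[-96,-72,-97,4.5,20,-14,0.35],[-96,-72,-97,4.5,20,-14,0.35]]]' 60
python3 - <<'E'
from h import *
c=grab("wrist");r=stick(c,"yellow");print(r);over(*r[-1],r[9],z=4.5)
E
```

```text
time: 8.75
ee_pos: [0.4295, -0.0531, 0.0982]
tool_rot: [[-0.939, 0.344, -0.008], [0.344, 0.939, 0.002], [0.008, -0.001, -1.0]]
contact_force: [-0.1, 0.1, 0.2]
opening: 0.0553
grasp_force: 0.0
('yellow', 'body', 421.4, -50.4, 'LxW', 64.7, 23.6, 'yaw', np.float64(-19.9), 'centre', array([430.4, -53.7]))Traceback (most recent call last):
  File "<stdin>", line 2, in <module>
  File "h.py", line 70, in over
    s=ctrl.observe();a=np.radians(yaw);c,q=np.cos(a),np.sin(a)
                       ~~~~~~~~~~^^^^^
TypeError: ufunc 'radians' not supported for the input types, and the inputs could not be safely coerced to any supported types according to the casting rule ''safe''
```

```bash
python3 -m pendant '[[[0,-1,-40,0,0,0,0.35],[0,-1,-75,0,0,0,0.35],[0,-1,-95,0,0,0,0.35],[0,-1,-95,0,0,0,0.35],[0,-1,-95,0,0,0,1],[0,-1,-95,0,0,0,1],[0,-1,-95,0,0,0,1],[0,-1,-95,0,0,0,1]]]' 60;python3 -m pendant '[[[0,0,0,0,0,0,1],[0,0,0,0,0,0,1],[0,0,25,0,0,0,1],[0,0,60,0,0,0,1],[0,0,100,0,0,0,1],[0,0,126,0,0,0,1],[0,0,126,0,0,0,1],[0,0,126,0,0,0,1]]]'
python3 - <<'E'
from h import *
held("yellow");plan("yellow",gap=60);placed("red",grab("top"))
E
```

```text
time: 9.6
ee_pos: [0.4315, -0.0544, 0.0047]
tool_rot: [[-0.939, 0.344, -0.004], [0.344, 0.939, 0.001], [0.004, -0.0, -1.0]]
contact_force: [-0.8, 0.7, 6.5]
opening: 0.0226
grasp_force: 59.4
time: 10.4
ee_pos: [0.4304, -0.0545, 0.13]
tool_rot: [[-0.939, 0.345, -0.005], [0.345, 0.939, 0.001], [0.005, -0.001, -1.0]]
contact_force: [-0.0, 0.3, -0.3]
opening: 0.0229
grasp_force: 58.9
yellow 11434 tool-frame pct x,y,z [[-19.6, -12.8, -20.2], [-12.9, -10.8, -19.7], [16.1, -1.5, -18.8], [40.8, 7.6, -17.4], [42.8, 9.6, -5.7]] TCP [ 0.4304 -0.0545  0.13  ]
yellow gap 60 target [554.3 354.4 100.6] shift [125.  408.7 -28.2] turn [ -2.4 -20.5  26.5] force [ 0.1  0.4 -1.2] n [-0.34  -0.039  0.94 ]
red placed: top pts 132 x [-38.3  40.6] y [-0.3 10.7] z 23.5
 rail y [-0.1  7.8] x [-46.6  51.4]
```

```bash
python3 -m pendant '[[[5,48,0,0,0,3,1],[10,96,0,0,0,6,1],[15,144,0,0,0,9,1],[20,192,0,0,0,12,1],[25,240,0,0,0,15,1],[30,288,0,0,0,18,1],[35,336,0,0,0,21,1],[45,380,0,0,0,24,1]]]'
python3 -c "
from h import *
plan('yellow',gap=50)"
```

```text
time: 11.3
ee_pos: [0.4728, 0.3272, 0.1268]
tool_rot: [[-0.997, -0.07, -0.011], [-0.07, 0.998, -0.004], [0.012, -0.003, -1.0]]
contact_force: [1.1, -0.6, -0.7]
opening: 0.0223
grasp_force: 59.0
yellow gap 50 target [557.7 354.8  91.2] shift [ 84.8  27.6 -35.6] turn [  2.1 -20.6   2.6] force [ 1.1 -0.6 -0.7] n [-0.34  -0.039  0.94 ]
```

```bash
python3 -m pendant '[[[25,8,0,0.5,-5,0.6,1],[50,16,0,1,-10,1.2,1],[70,22,-10,1.6,-15,2,1],[84,28,-25,2.1,-20.6,2.6,1],[84,28,-36,2.1,-20.6,2.6,1],[84,28,-36,2.1,-20.6,2.6,1],[84,28,-36,2.1,-20.6,2.6,1]]]'
python3 - <<'E'
from h import *
c=held("yellow");print(ramp(c,"yellow"));cv2.imwrite("pics/w5.png",c["img"][:,:,::-1])
plan("yellow",off=.8,bot=5,gap=0);
E
```

```text
time: 12.0
ee_pos: [0.5583, 0.3533, 0.0921]
tool_rot: [[-0.933, -0.112, 0.341], [-0.105, 0.994, 0.04], [-0.343, 0.002, -0.939]]
contact_force: [0.3, 0.2, -0.4]
opening: 0.0228
grasp_force: 59.1
yellow 11517 tool-frame pct x,y,z [[-19.3, -12.0, -20.9], [-12.6, -10.0, -20.4], [16.6, -0.6, -19.5], [41.4, 8.5, -17.9], [43.3, 10.5, -4.8]] TCP [0.5583 0.3533 0.0921]
 ** On entry to DLASCL parameter number  4 had an illegal value
 ** On entry to DLASCL parameter number  4 had an illegal value
 ** On entry to DLASCL parameter number  4 had an illegal value
 ** On entry to DLASCL parameter number  4 had an illegal value
 ** On entry to DLASCL parameter number  5 had an illegal value
 ** On entry to DLASCL parameter number  4 had an illegal valueh.py:36: RuntimeWarning: Mean of empty slice.
  x0=q[np.abs(q[:,2]-.038)<.0015,0].mean()
  ret = ret.dtype.type(ret / rcount)
Traceback (most recent call last):
  File "h.py", line 37, in ramp
    return k,len(q),"centre",round(x0,4),round(np.polyval(sl,x0),4),"yaw",round(np.degrees(np.arctan(sl[0])),1),"z fit",np.polyfit(q[:,0]-x0,q[:,2],1).round(3)
                                                                                                                        ~~~~~~~~~~^^^^^^^^^^^^^^^^^^^^
numpy.linalg.LinAlgError: SVD did not converge in Linear Least Squares
```

```bash
python3 - <<'E'
from h import *
plan("yellow",off=1.6,bot=4.5,gap=3);plan("yellow",off=1.6,bot=4.5,gap=0)
E
```

```text
yellow gap 3 target [573.9 356.7  45.6] shift [ 14.7   2.9 -47.6] turn [-0.2  0.2  0.2] force [ 0.2 -0.3 -0.5] n [-0.34  -0.039  0.94 ]
yellow gap 0 target [575.  356.8  42.8] shift [ 15.7   3.  -50.4] turn [-0.2  0.2  0.2] force [ 0.2 -0.3 -0.5] n [-0.34  -0.039  0.94 ]
```

```bash
python3 -m pendant '[[[5,1,-16,0,0,0,1],[10,3,-32,0,0,0,1],[15,4,-46,0,0,0,1],[15,4,-47,0,0,0,1],[15,4,-47,0,0,0,1],[15,4,-47,0,0,0,1]]]'
python3 - <<'E'
from h import *
plan("yellow",off=1.6,bot=4.5,gap=0)
s=ctrl.observe();c=grab("side");P=cloud(c)
cv2.imwrite("pics/s5.png",cv2.resize(c["img"][380:480,180:400,::-1],None,fx=3.5,fy=3.5))
E
```

```text
time: 12.65
ee_pos: [0.574, 0.3579, 0.0466]
tool_rot: [[-0.932, -0.113, 0.344], [-0.105, 0.994, 0.042], [-0.347, 0.003, -0.938]]
contact_force: [0.5, -0.1, -0.8]
opening: 0.0227
grasp_force: 59.1
yellow gap 0 target [575.  356.8  42.8] shift [ 0.9 -1.1 -3.9] turn [-0.2  0.3  0.1] force [ 0.5 -0.1 -0.8] n [-0.34  -0.039  0.94 ]
```

View pics/s5.png

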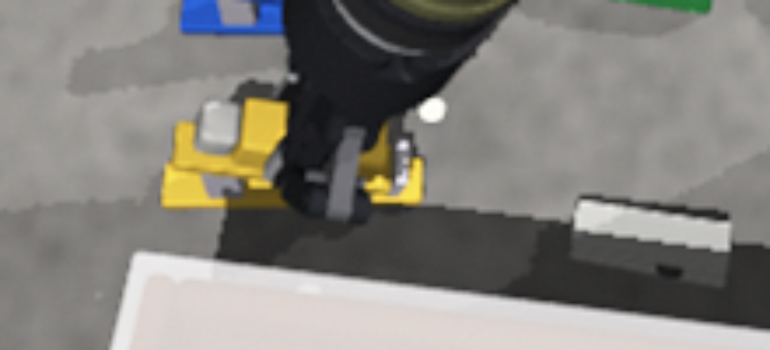

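The side crop shows the yellow stick lined up just above the yellow rail. Setting it down and releasing.

```bash
python3 -m pendant '[[[1,0,-2,0,0,0,1],[1,0,-4,0,0,0,1],[1,0,-4,0,0,0,1],[1,0,-4,0,0,0,0.7],[1,0,-4,0,0,0,0.55],[1,0,-4,0,0,0,0.55],[1,0,-4,0,0,0,0.5],[1,0,-4,0,0,0,0.5]]]' 
python3 -m pendant '[[[-3,0,9,0,0,0,0.5],[-10,-1,28,0,0,0,0.5],[-20,-2,60,0,0,0,0.5],[-40,-10,105,0,0,0,0.5],[-60,-10,150,0,0,0,0.5],[-60,-10,150,0,0,0,0.5],[-60,-10,150,0,0,0,0.5]]]' 
python3 - <<'E'
from h import *
placed("yellow");over(426.2,235.3,-2.5)
E
```

```text
time: 13.5
ee_pos: [0.5745, 0.3576, 0.0416]
tool_rot: [[-0.933, -0.113, 0.343], [-0.105, 0.994, 0.041], [-0.346, 0.003, -0.938]]
contact_force: [0.1, 0.6, -0.1]
opening: 0.0428
grasp_force: 0.0
time: 14.2
ee_pos: [0.5149, 0.3485, 0.1946]
tool_rot: [[-0.931, -0.114, 0.347], [-0.105, 0.994, 0.045], [-0.349, 0.005, -0.937]]
contact_force: [-0.2, -1.1, -0.4]
opening: 0.0429
grasp_force: 0.0
yellow placed: top pts 2964 x [-41.3  39.6] y [-11.4  11.8] z 24.0
 rail y [-9.  11.6] x [-50.1  44.7]
over shift [ -88.1 -112.4  -92.4] turn [-0.9 20.3 -8.9]
```

```bash
python3 -m pendant '[[[-25,-30,0,-0.2,5,-2,0.35],[-50,-60,0,-0.4,10,-4,0.35],[-75,-95,-10,-0.7,15,-6,0.35],[-88,-112,-40,-0.9,20,-9,0.35],[-88,-112,-75,-0.9,20,-9,0.35],[-88,-112,-92,-0.9,20,-9,0.35],[-88,-112,-92,-0.9,20,-9,0.35],[-88,-112,-92,-0.9,20,-9,0.35]]]' 60
python3 - <<'E'
from h import *
c=grab("wrist");r=stick(c,"green");print(r);over(*r[-1],r[8],z=4.5)
E
```

```text
time: 15.05
ee_pos: [0.4258, 0.2351, 0.0988]
tool_rot: [[-0.999, 0.046, 0.001], [0.046, 0.999, -0.003], [-0.001, -0.003, -1.0]]
contact_force: [-0.9, 0.2, -0.4]
opening: 0.0555
grasp_force: 0.0
('green', 'body', 416.0, 237.5, 'LxW', 64.8, 23.3, 'yaw', np.float64(-2.4), 'centre', array([425.6, 237.1]))
over shift [ -1.1   1.4 -95.2] turn [0.1 0.2 0.2]
```

```bash
python3 -m pendant '[[[0,1,-40,0,0,0,0.35],[0,1,-75,0,0,0,0.35],[0,1,-95,0,0,0,0.35],[0,1,-95,0,0,0,0.35],[0,1,-95,0,0,0,1],[0,1,-95,0,0,0,1],[0,1,-95,0,0,0,1],[0,1,-95,0,0,0,1]]]' 60;python3 -m pendant '[[[0,0,0,0,0,0,1],[0,0,0,0,0,0,1],[0,0,25,0,0,0,1],[0,0,60,0,0,0,1],[0,0,100,0,0,0,1],[0,0,120,0,0,0,1],[0,0,120,0,0,0,1],[0,0,120,0,0,0,1]]]'
python3 - <<'E'
from h import *
held("green");plan("green",gap=40)
E
```

```text
time: 15.9
ee_pos: [0.4283, 0.2377, 0.0068]
tool_rot: [[-0.999, 0.046, 0.008], [0.046, 0.999, 0.001], [-0.008, 0.001, -1.0]]
contact_force: [-0.7, -0.0, 6.2]
opening: 0.0223
grasp_force: 60.1
time: 16.7
ee_pos: [0.4269, 0.2368, 0.1255]
tool_rot: [[-0.999, 0.046, 0.006], [0.046, 0.999, -0.001], [-0.006, -0.0, -1.0]]
contact_force: [0.3, 0.8, -1.2]
opening: 0.0224
grasp_force: 59.2
green 11016 tool-frame pct x,y,z [[-18.5, -12.1, -18.3], [-12.0, -10.1, -17.8], [17.2, -1.0, -16.9], [41.8, 8.1, -15.5], [43.8, 10.1, -3.9]] TCP [0.4269 0.2368 0.1255]
green gap 40 target [599.  186.3  81.8] shift [172.9 -50.1 -42.7] turn [ -1.1 -19.8  -1.3] force [-0.8 -0.3 -0.5] n [-0.341  0.024  0.94 ]
```

```bash
python3 -m pendant '[[[40,-12,0,-0.2,-4,-0.3,1],[80,-24,0,-0.5,-8,-0.6,1],[120,-36,0,-0.8,-14,-1,1],[150,-45,-10,-1.1,-20,-1.3,1],[173,-50,-25,-1.1,-20,-1.3,1],[173,-50,-42,-1.1,-20,-1.3,1],[173,-50,-42,-1.1,-20,-1.3,1],[173,-50,-42,-1.1,-20,-1.3,1]]]'
python3 - <<'E'
from h import *
held("green");plan("green",off=2,bot=6.5,gap=3)
E
```

```text
time: 17.55
ee_pos: [0.5979, 0.186, 0.081]
tool_rot: [[-0.937, 0.069, 0.342], [0.064, 0.998, -0.026], [-0.343, -0.002, -0.939]]
contact_force: [-0.8, -0.1, -1.0]
opening: 0.0224
grasp_force: 59.2
green 11040 tool-frame pct x,y,z [[-18.5, -12.2, -18.9], [-12.0, -10.3, -18.4], [17.3, -1.0, -17.5], [41.9, 7.9, -16.2], [43.8, 9.9, -3.4]] TCP [0.5979 0.186  0.081 ]
green gap 3 target [611.6 185.4  47.6] shift [ 12.9  -1.1 -34.5] turn [ 0.1  0.2 -0.1] force [-0.5  0.1  0.2] n [-0.341  0.024  0.94 ]
```

```bash
python3 -m pendant '[[[5,0,-12,0,0,0,1],[9,0,-23,0,0,0,1],[13,0,-34,0,0,0,1],[13,0,-34,0,0,0,1],[13,0,-34,0,0,0,1],[13,0,-34,0,0,0,1]]]'
python3 - <<'E'
from h import *
plan("green",off=2,bot=6.2,gap=0)
E
```

```text
time: 18.2
ee_pos: [0.6127, 0.1867, 0.049]
tool_rot: [[-0.936, 0.069, 0.346], [0.065, 0.998, -0.024], [-0.346, -0.0, -0.938]]
contact_force: [0.4, 0.5, 0.4]
opening: 0.0227
grasp_force: 59.2
green gap 0 target [612.8 185.3  44.5] shift [ 0.1 -1.4 -4.4] turn [ 0.   0.3 -0. ] force [0.4 0.5 0.4] n [-0.341  0.024  0.94 ]
```

Then retreat to look at the placement and the purple stick.

```bash
python3 -m pendant '[[[0,0,-2,0,0,0,1],[0,0,-4,0,0,0,1],[0,0,-4,0,0,0,1],[0,0,-4,0,0,0,0.7],[0,0,-4,0,0,0,0.55],[0,0,-4,0,0,0,0.55],[0,0,-4,0,0,0,0.5],[0,0,-4,0,0,0,0.5]]]' 
python3 -m pendant '[[[-3,0,9,0,0,0,0.5],[-10,1,28,0,0,0,0.5],[-20,1,60,0,0,0,0.5],[-40,1,105,0,0,0,0.5],[-60,1,150,0,0,0,0.5],[-60,1,150,0,0,0,0.5],[-60,1,150,0,0,0,0.5]]]' 
python3 - <<'E'
from h import *
c=grab("wrist");placed("green",c);placed("red",c);over(434.5,-257,4.5,z=150)
E
```

```text
time: 19.0
ee_pos: [0.6126, 0.1867, 0.0449]
tool_rot: [[-0.936, 0.069, 0.346], [0.065, 0.998, -0.024], [-0.346, -0.0, -0.938]]
contact_force: [-0.4, 0.9, 0.8]
opening: 0.0425
grasp_force: 0.0
time: 19.7
ee_pos: [0.5531, 0.1882, 0.1975]
tool_rot: [[-0.935, 0.069, 0.349], [0.065, 0.998, -0.022], [-0.35, 0.002, -0.937]]
contact_force: [0.3, 0.1, -0.9]
opening: 0.0428
grasp_force: 0.0
green placed: top pts 2938 x [-41.5  38.8] y [-11.9  11.5] z 23.8
 rail y [-8.4 10.9] x [-49.6 -42.3]
red placed: top pts 3308 x [-42.   38.9] y [-11.4  11.6] z 23.7
 rail y [-8.6 11. ] x [-49.8  48.8]
over shift [-117.8 -444.7  -45.5] turn [-0.1 20.3  8.4]
```

```bash
python3 -m pendant '[[[-16,-45,0,0,5,2,0.35],[-32,-90,0,0,10,4,0.35],[-48,-135,0,0,15,6,0.35],[-64,-180,0,0,20.3,8,0.35],[-80,-225,0,0,20.3,8.4,0.35],[-96,-270,0,0,20.3,8.4,0.35],[-112,-315,0,0,20.3,8.4,0.35],[-118,-360,0,0,20.3,8.4,0.35]]]' 60
python3 -m pendant '[[[0,-40,-20,0,0,0,0.35],[0,-80,-45,0,0,0,0.35],[0,-85,-80,0,0,0,0.35],[0,-85,-95,0,0,0,0.35],[0,-85,-95,0,0,0,0.35],[0,-85,-95,0,0,0,0.35]]]'
python3 - <<'E'
from h import *
c=grab("wrist");r=stick(c,"purple");print(r);over(*r[-1],r[8],z=4.5)
E
```

```text
time: 20.55
ee_pos: [0.4317, -0.1736, 0.1929]
tool_rot: [[-0.997, -0.078, -0.005], [-0.078, 0.997, 0.003], [0.005, 0.004, -1.0]]
contact_force: [1.4, 0.3, -0.5]
opening: 0.0557
grasp_force: 0.0
time: 21.15
ee_pos: [0.4337, -0.257, 0.0987]
tool_rot: [[-0.997, -0.079, -0.003], [-0.079, 0.997, 0.003], [0.003, 0.003, -1.0]]
contact_force: [-0.1, -0.8, 0.7]
opening: 0.0557
grasp_force: 0.0
('purple', 'body', 424.8, -260.6, 'LxW', 64.9, 23.2, 'yaw', np.float64(4.2), 'centre', array([ 434.4, -259.8]))
over shift [ -0.2  -2.5 -95.2] turn [-0.1 -0.1 -0.3]
```

```bash
python3 -m pendant '[[[0,-3,-40,0,0,0,0.35],[0,-3,-75,0,0,0,0.35],[0,-3,-95,0,0,0,0.35],[0,-3,-95,0,0,0,0.35],[0,-3,-95,0,0,0,1],[0,-3,-95,0,0,0,1],[0,-3,-95,0,0,0,1],[0,-3,-95,0,0,0,1]]]' 60;python3 -m pendant '[[[0,0,0,0,0,0,1],[0,0,0,0,0,0,1],[0,0,25,0,0,0,1],[0,0,60,0,0,0,1],[0,0,100,0,0,0,1],[0,0,130,0,0,0,1],[0,0,130,0,0,0,1],[0,0,130,0,0,0,1]]]'
python3 - <<'E'
from h import *
held("purple");plan("purple",gap=40)
E
```

```text
time: 22.0
ee_pos: [0.4364, -0.2613, 0.0069]
tool_rot: [[-0.997, -0.079, 0.003], [-0.079, 0.997, -0.001], [-0.003, -0.001, -1.0]]
contact_force: [-0.4, 0.0, 7.4]
opening: 0.023
grasp_force: 60.5
time: 22.8
ee_pos: [0.4352, -0.2608, 0.136]
tool_rot: [[-0.997, -0.079, 0.002], [-0.079, 0.997, -0.0], [-0.002, -0.0, -1.0]]
contact_force: [-1.2, 0.0, -0.9]
opening: 0.0226
grasp_force: 59.6
purple 10965 tool-frame pct x,y,z [[-19.6, -11.8, -18.1], [-13.2, -9.9, -17.6], [16.1, -0.7, -16.8], [40.8, 8.4, -15.5], [42.9, 10.3, -4.2]] TCP [ 0.4352 -0.2608  0.136 ]
purple gap 40 target [571.  -71.1  81.8] shift [136.8 189.  -52.9] turn [  0.1 -20.   -8. ] force [-0.6 -0.3 -1.8] n [-0.341  0.021  0.94 ]
```

```bash
python3 -m pendant '[[[25,40,0,0,-4,-2,1],[50,80,0,0,-8,-4,1],[75,120,0,0,-13,-6,1],[105,155,0,0,-20,-8,1],[130,189,-10,0,-20,-8,1],[137,189,-40,0,-20,-8,1],[137,189,-53,0,-20,-8,1],[137,189,-53,0,-20,-8,1]]]'
python3 - <<'E'
from h import *
held("purple");plan("purple",off=1.2,bot=6.5,gap=3)
E
```

```text
time: 23.65
ee_pos: [0.5674, -0.0702, 0.0771]
tool_rot: [[-0.941, 0.061, 0.332], [0.057, 0.998, -0.021], [-0.333, -0.001, -0.943]]
contact_force: [-0.3, -0.2, -1.6]
opening: 0.0225
grasp_force: 59.7
purple 11019 tool-frame pct x,y,z [[-19.8, -12.2, -18.7], [-13.2, -10.2, -18.3], [16.2, -1.0, -17.4], [40.9, 8.0, -16.0], [42.8, 9.9, -3.5]] TCP [ 0.5674 -0.0702  0.0771]
purple gap 3 target [582.9 -71.9  47.3] shift [ 14.2  -1.1 -31.5] turn [ 0.  -0.4  0. ] force [ 0.5  0.1 -0.7] n [-0.341  0.021  0.94 ]
```

```bash
python3 -m pendant '[[[5,0,-12,0,0,0,1],[9,0,-23,0,0,0,1],[13,0,-33,0,0,0,1],[13,0,-33,0,0,0,1],[13,0,-33,0,0,0,1],[13,0,-33,0,0,0,1],[13,0,-33,0,0,0,1]]]'
python3 - <<'E'
from h import *
plan("purple",off=1.2,bot=6.2,gap=0)
E
```

```text
time: 24.4
ee_pos: [0.5848, -0.0714, 0.0494]
tool_rot: [[-0.938, 0.062, 0.341], [0.058, 0.998, -0.023], [-0.342, -0.002, -0.94]]
contact_force: [-0.6, -0.6, -0.3]
opening: 0.0222
grasp_force: 59.7
purple gap 0 target [584.  -71.9  44.2] shift [-0.8 -0.5 -5.1] turn [0.1 0.  0.1] force [-0.6 -0.6 -0.3] n [-0.341  0.021  0.94 ]
```

```bash
python3 -m pendant '[[[-1,0,-2,0,0,0,1],[-1,0,-4.5,0,0,0,1],[-1,0,-4.5,0,0,0,1],[-1,0,-4.5,0,0,0,0.7],[-1,0,-4.5,0,0,0,0.55],[-1,0,-4.5,0,0,0,0.55],[-1,0,-4.5,0,0,0,0.5],[-1,0,-4.5,0,0,0,0.5]]]' 
python3 -m pendant '[[[-3,0,9,0,0,0,0.5],[-10,1,28,0,0,0,0.5],[-20,1,60,0,0,0,0.5],[-40,1,105,0,0,0,0.5],[-60,1,150,0,0,0,0.5],[-60,1,150,0,0,0,0.5],[-60,1,150,0,0,0,0.5]]]' 
python3 - <<'E'
from h import *
c=grab("wrist");placed("purple",c);placed("red",c)
c=grab("top");P=cloud(c)
m=(c["z_map"]>0)&(np.abs(P[...,2]-.04)<.006)&(P[...,1]<-.12)&(P[...,1]>-.4)&(P[...,0]>.45)&(P[...,0]<.7)
m=m.astype(np.uint8);n,l,s,ce=cv2.connectedComponentsWithStats(m);j=1+np.argmax(s[1:,4])
print(cv2.minAreaRect((ray(c,np.argwhere(l==j)[:,::-1],.04)[:,:2]*1000).astype(np.float32)))
over(520,-240,-8,z=200)
E
```

```text
time: 25.2
ee_pos: [0.5836, -0.0714, 0.0443]
tool_rot: [[-0.938, 0.062, 0.341], [0.058, 0.998, -0.023], [-0.341, -0.002, -0.94]]
contact_force: [0.5, 0.2, -0.2]
opening: 0.0426
grasp_force: 0.0
time: 25.9
ee_pos: [0.5242, -0.0705, 0.1968]
tool_rot: [[-0.937, 0.062, 0.345], [0.058, 0.998, -0.023], [-0.346, -0.002, -0.938]]
contact_force: [-0.2, -0.7, -1.4]
opening: 0.0428
grasp_force: 0.0
purple placed: top pts 2911 x [-41.7  38.8] y [-12.3  10.8] z 23.5
 rail y [-9.2  9.3] x [-49.  -42.5]
red placed: top pts 2988 x [-41.9  38.5] y [-12.6  10.3] z 23.5
 rail y [-10.7   9.4] x [-49.4  48.7]
((577.917236328125, -272.855712890625), (179.881103515625, 110.6898422241211), 82.93130493164062)
over shift [  -2.9 -169.8    6.3] turn [ 2.1 19.8 -4.4]
```

```bash
python3 -m pendant '[[[0,-45,3,0.5,5,-1,1],[0,-90,6,1,10,-2,1],[0,-135,6,1.6,15,-3,1],[0,-180,6,2.1,20,-4,1],[0,-202,6,2.1,20,-4,1],[0,-202,6,2.1,20,-4,1],[0,-202,6,2.1,20,-4,1],[0,-202,6,2.1,20,-4,1]]]' 
python3 - <<'E'
from h import *
c=grab("wrist");cv2.imwrite("pics/w6.png",c["img"][:,:,::-1]);s=ctrl.observe();print(s["joint_pos"],s["ee_pos"])
E
```

```text
time: 26.8
ee_pos: [0.5227, -0.2709, 0.1993]
tool_rot: [[-0.991, 0.131, -0.004], [0.131, 0.991, 0.003], [0.005, 0.002, -1.0]]
contact_force: [-0.5, -0.6, -0.7]
opening: 0.0006
grasp_force: 0.0
[-4.78118042e-01  3.86486190e-01 -3.46230804e-02  1.15391281e+00
  4.18644028e-04 -3.46935193e-01] [ 0.52287982 -0.27081631  0.19983583]
```

View pics/w6.png

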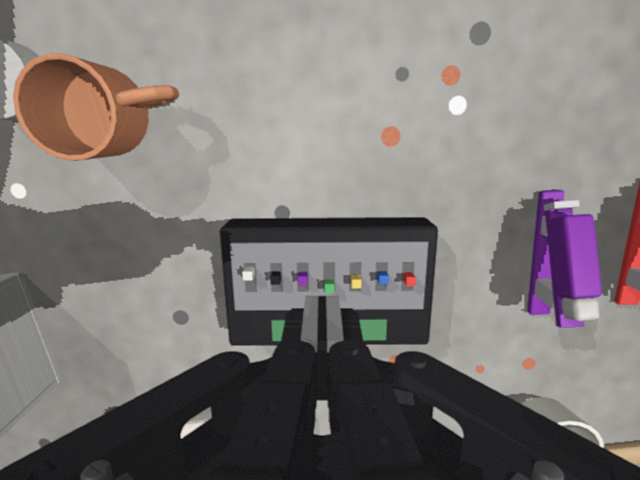

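The wrist view shows the switch caps from white (248,275) to red (409,279) on the box. The closed tip is narrow enough across the row. Measuring the box pose and switch values.

```bash
cat >> h.py <<'E'
SW=dict(red=66,blue=44,yellow=22,green=0,purple=-22,black=-44,white=-66)
def box(n="wrist",c=None):
    c=c or grab(n);P=cloud(c)
    m=((c["z_map"]>0)&(np.abs(P[...,2]-.040)<.005)&(P[...,1]<-.13)&(P[...,1]>-.42)&(P[...,0]>.45)&(P[...,0]<.72)).astype(np.uint8)
    k,l,s,ce=cv2.connectedComponentsWithStats(m);j=1+np.argmax(s[1:,4])
    (cx,cy),wh,a=cv2.minAreaRect((ray(c,np.argwhere(l==j)[:,::-1],.040)[:,:2]*1000).astype(np.float32))
    a=(a+45)%90-45;t=np.radians(a);bx=np.array([np.cos(t),np.sin(t)]);by=np.array([-bx[1],bx[0]])
    print(n,"box",round(cx,1),round(cy,1),"size",np.round(wh,1),"yaw",round(a,1))
    d=P[...,:2]*1000-[cx,cy];X,Y=d@bx,d@by
    hh=c["hsv"].astype(int);pl=(np.abs(X+12)<14)&(P[...,2]>.0495)&(P[...,2]<.057)
    for q,y in SW.items():
        w=pl&(np.abs(Y-y)<8)
        if w.sum()<15: print(q,"?",w.sum());continue
        # top face, cast at 53 mm
        g=ray(c,np.argwhere(w)[:,::-1],.053)[:,:2]*1000-[cx,cy]
        print(q,"val mm",round((g@bx).mean()+18,1),"y",round((g@by).mean()-y,1),"n",w.sum())
    return np.array([cx,cy]),bx,by,a
def goto(b,bxmm,bymm,z):
    c0,bx,by,a=b;t=c0+bx*bxmm+by*bymm;over(t[0],t[1],a,z)
E
python3 - <<'E'
from h import *
b=box("wrist");goto(b,-40,66,100);goto(b,-40,66,44)
box("top")
E
```

```text
wrist box 575.7 -273.2 size [177.6 108.9] yaw -7.2
red val mm 7.0 y -0.6 n 103
blue val mm 5.4 y -0.3 n 99
yellow val mm 8.7 y -0.1 n 100
green val mm 12.4 y -0.1 n 100
purple val mm 5.6 y 0.2 n 103
black val mm 5.1 y 0.4 n 98
white val mm 1.1 y 0.6 n 104
over shift [  21.2   68.1 -100.2] turn [-0.1 -0.2  0.3]
over shift [  21.2   68.1 -156.2] turn [-0.1 -0.2  0.3]
top box 579.2 -261.6 size [157.1 110.9] yaw -7.0
red ? 0
blue ? 3
yellow ? 3
green ? 3
purple ? 0
black ? 0
white ? 0
```

```bash
python3 -m pendant '[[[10,30,-40,0,0,0,1],[21,60,-80,0,0,0,1],[21,68,-115,0,0,0,1],[21,68,-140,0,0,0,1],[21,68,-156,0,0,0,1],[21,68,-156,0,0,0,1],[21,68,-156,0,0,0,1]]]' 
python3 -c "
from h import *
print(ctrl.observe()['ee_pos'],ctrl.observe()['tool_rot'])"
python3 -m pendant '[[[5,-0.6,0,0,0,0,1],[10,-1.2,0,0,0,0,1],[14,-1.7,0,0,0,0,1],[17,-2.1,0,0,0,0,1],[19,-2.4,0,0,0,0,1],[19,-2.4,0,0,0,0,1],[19,-2.4,0,0,0,0,1]]]' 
python3 -c "
from h import *
print(ctrl.observe()['ee_pos'])
b=box();c=grab('wrist');cv2.imwrite('pics/w7.png',c['img'][120:420,200:520,::-1].repeat(2,0).repeat(2,1))"
```

```text
time: 27.65
ee_pos: [0.5446, -0.2038, 0.045]
tool_rot: [[-0.991, 0.131, -0.002], [0.131, 0.991, 0.001], [0.002, 0.001, -1.0]]
contact_force: [-0.1, 0.6, 0.4]
opening: -0.0
grasp_force: 0.0
[ 0.54462442 -0.20381854  0.04499061] [[-9.91333349e-01  1.31355535e-01 -1.97844708e-03]
 [ 1.31353349e-01  9.91334890e-01  1.19752819e-03]
 [ 2.11860557e-03  9.27273980e-04 -9.99997326e-01]]
time: 28.35
ee_pos: [0.5633, -0.2067, 0.0442]
tool_rot: [[-0.991, 0.132, -0.003], [0.132, 0.991, 0.001], [0.003, 0.001, -1.0]]
contact_force: [0.2, -0.1, 0.2]
opening: 0.0
grasp_force: 0.0
[ 0.56333505 -0.20672811  0.04417623]
wrist box 581.1 -257.0 size [176.5  87.2] yaw -7.1
red ? 0
blue ? 0
yellow ? 0
green ? 0
purple val mm 15.3 y 0.1 n 293
black val mm 15.7 y 0.9 n 391
white val mm 12.2 y 1.2 n 479
```

View pics/w7.png

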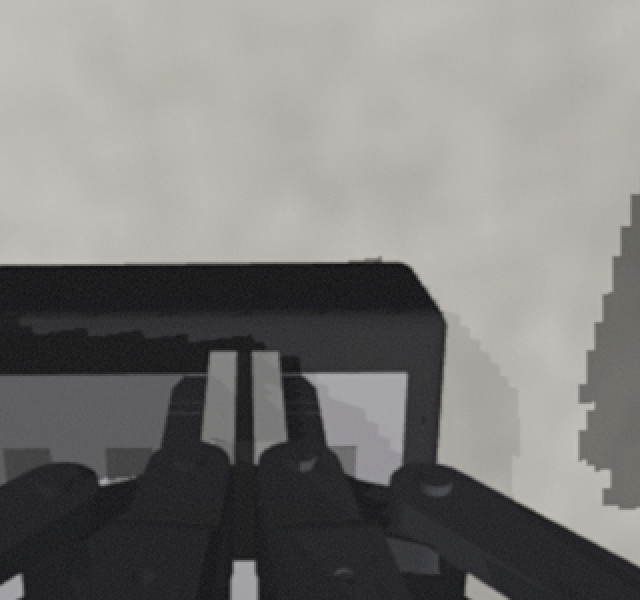

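```bash
for i in 1 2 3; do python3 -m pendant '[[[1,-0.1,0,0,0,0,1],[1,-0.1,0,0,0,0,1],[1,-0.1,0,0,0,0,1]]]' | grep -E "ee_pos|contact"; done
python3 - <<'E'
from h import *
c=grab("side");cv2.imwrite("pics/s7.png",cv2.resize(c["img"][120:220,260:380,::-1],None,fx=5,fy=5,interpolation=cv2.INTER_CUBIC))
E
```

```text
ee_pos: [0.5645, -0.2069, 0.0443]
contact_force: [-0.8, 0.2, 0.3]
ee_pos: [0.5655, -0.207, 0.0443]
contact_force: [0.6, 0.5, -0.1]
ee_pos: [0.5666, -0.207, 0.0443]
contact_force: [0.2, -0.4, -0.4]
```

View pics/s7.png

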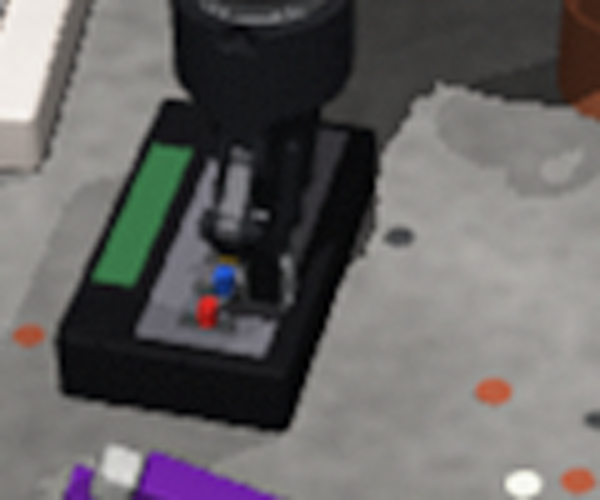

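The side crop shows the fingertip about 16 mm off the red cap towards blue, so the box has been knocked aside. Lifting to re-measure.

```bash
python3 -m pendant '[[[-5,0,30,0,0,0,1],[-20,-20,70,0,0,0,1],[-35,-50,110,0,0,0,1],[-45,-60,156,0,0,0,1],[-45,-60,156,0,0,0,1],[-45,-60,156,0,0,0,1]]]'
python3 - <<'E'
from h import *
b=box();goto(b,-40,66,44)
E
```

```text
time: 30.0
ee_pos: [0.5223, -0.2679, 0.202]
tool_rot: [[-0.991, 0.133, 0.001], [0.133, 0.991, -0.0], [-0.001, -0.0, -1.0]]
contact_force: [0.4, 0.3, -1.1]
opening: 0.0001
grasp_force: 0.0
wrist box 592.3 -259.5 size [177.6 109.1] yaw -7.2
red val mm 6.8 y -0.3 n 99
blue val mm 5.5 y -0.3 n 101
yellow val mm 8.9 y 0.1 n 100
green val mm 12.6 y 0.1 n 91
purple val mm 3.7 y 0.4 n 52
black val mm 5.4 y 0.4 n 89
white val mm 1.3 y 0.7 n 97
over shift [  39.5   78.1 -156.4] turn [-0.1 -0.1  0.4]
```

```bash
python3 -m pendant '[[[10,30,-40,0,0,0,1],[30,60,-80,0,0,0,1],[39.5,78,-115,0,0,0,1],[39.5,78,-140,0,0,0,1],[39.5,78,-156,0,0,0,1],[39.5,78,-156,0,0,0,1],[39.5,78,-156,0,0,0,1]]]' 
python3 -m pendant '[[[5,-0.6,0,0,0,0,1],[10,-1.2,0,0,0,0,1],[14,-1.7,0,0,0,0,1],[17,-2.1,0,0,0,0,1],[19,-2.4,0,0,0,0,1],[19,-2.4,0,0,0,0,1],[19,-2.4,0,0,0,0,1]]]' 
for i in 1 2; do python3 -m pendant '[[[1,-0.1,0,0,0,0,1],[1,-0.1,0,0,0,0,1],[1,-0.1,0,0,0,0,1]]]' | grep -E "ee_pos|contact"; done
```

```text
time: 30.75
ee_pos: [0.5595, -0.1876, 0.0421]
tool_rot: [[-0.991, 0.131, -0.006], [0.131, 0.991, 0.003], [0.007, 0.002, -1.0]]
contact_force: [0.2, -0.9, 0.1]
opening: 0.0003
grasp_force: 0.0
time: 31.45
ee_pos: [0.5802, -0.1916, 0.0444]
tool_rot: [[-0.991, 0.132, -0.002], [0.132, 0.991, 0.001], [0.002, 0.001, -1.0]]
contact_force: [0.3, -0.4, -0.7]
opening: 0.0002
grasp_force: 0.0
ee_pos: [0.5807, -0.1916, 0.0443]
contact_force: [-1.5, -0.3, 0.5]
ee_pos: [0.582, -0.1917, 0.0443]
contact_force: [-0.7, 0.1, 0.1]
```

```bash
for i in 1 2 3 4; do python3 -m pendant '[[[1,-0.1,0,0,0,0,1],[1,-0.1,0,0,0,0,1],[1,-0.1,0,0,0,0,1]]]' | grep -E "ee_pos|contact"; done
python3 - <<'E'
from h import *
c=grab("side");cv2.imwrite("pics/s8.png",cv2.resize(c["img"][120:220,260:380,::-1],None,fx=5,fy=5,interpolation=cv2.INTER_CUBIC))
E
```

```text
ee_pos: [0.5831, -0.1918, 0.0443]
contact_force: [-1.2, -1.3, -0.6]
ee_pos: [0.5841, -0.1919, 0.0443]
contact_force: [-1.4, -0.2, -0.0]
ee_pos: [0.5841, -0.1918, 0.0442]
contact_force: [-4.8, -0.7, 2.1]
ee_pos: [0.5841, -0.1918, 0.0441]
contact_force: [-6.7, -1.1, 3.9]
```

View pics/s8.png

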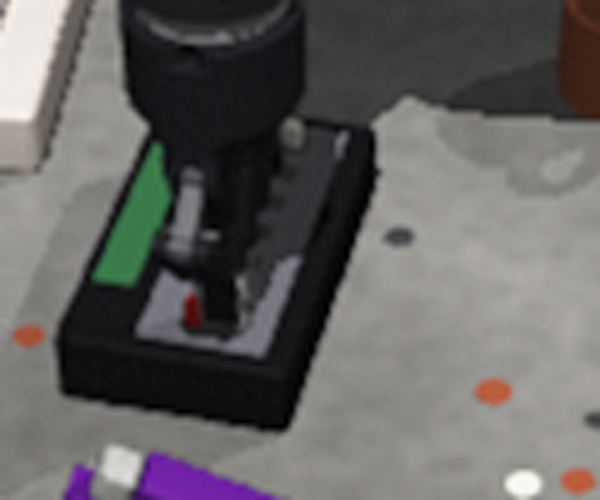

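Red reached its hard stop (force rising to 6.7 N, cap fully away). The tip offset is now calibrated. Next yellow.

```bash
python3 -m pendant '[[[-8,1,0,0,0,0,1],[-20,2.5,5,0,0,0,1],[-23,3,22,0,0,0,1],[-28,-30,22,0,0,0,1],[-29,-41,22,0,0,0,1],[-29,-41,10,0,0,0,1],[-29,-41,0,0,0,0,1],[-29,-41,0,0,0,0,1]]]' | grep -E "ee_pos|contact"
python3 -m pendant '[[[5,-0.6,0,0,0,0,1],[10,-1.2,0,0,0,0,1],[15,-1.9,0,0,0,0,1],[19,-2.4,0,0,0,0,1],[21.5,-2.7,0,0,0,0,1],[21.5,-2.7,0,0,0,0,1],[21.5,-2.7,0,0,0,0,1]]]' | grep -E "ee_pos|contact"
for i in 1 2; do python3 -m pendant '[[[1,-0.1,0,0,0,0,1],[1,-0.1,0,0,0,0,1],[1,-0.1,0,0,0,0,1]]]' | grep -E "ee_pos|contact"; done
```

```text
ee_pos: [0.555, -0.2313, 0.0416]
contact_force: [-1.4, 0.1, -0.2]
ee_pos: [0.5785, -0.2356, 0.0443]
contact_force: [-0.8, 0.4, -0.1]
ee_pos: [0.5786, -0.2356, 0.0442]
contact_force: [-3.4, 0.3, 2.5]
ee_pos: [0.5786, -0.2356, 0.0441]
contact_force: [-5.9, 1.4, 4.4]
```

```bash
python3 -m pendant '[[[-8,1,0,0,0,0,1],[-20,2.5,5,0,0,0,1],[-23,3,22,0,0,0,1],[-26,-19,22,0,0,0,1],[-26,-19,22,0,0,0,1],[-26,-19,10,0,0,0,1],[-26,-19,0,0,0,0,1],[-26,-19,0,0,0,0,1]]]' | grep -E "ee_pos|contact"
python3 -m pendant '[[[5,-0.6,0,0,0,0,1],[10,-1.2,0,0,0,0,1],[15,-1.9,0,0,0,0,1],[19,-2.4,0,0,0,0,1],[22.5,-2.8,0,0,0,0,1],[23,-2.8,0,0,0,0,1],[23,-2.8,0,0,0,0,1]]]' | grep -E "ee_pos|contact"
python3 -m pendant '[[[-8,1,0,0,0,0,1],[-20,2.5,5,0,0,0,1],[-23,3,22,0,0,0,1],[-26,-19,22,0,0,0,1],[-26,-19,22,0,0,0,1],[-26,-19,10,0,0,0,1],[-26,-19,0,0,0,0,1],[-26,-19,0,0,0,0,1]]]' | grep -E "ee_pos|contact"
python3 -m pendant '[[[5,-0.6,0,0,0,0,1],[10,-1.2,0,0,0,0,1],[15,-1.9,0,0,0,0,1],[19,-2.4,0,0,0,0,1],[22.5,-2.8,0,0,0,0,1],[23,-2.8,0,0,0,0,1],[23,-2.8,0,0,0,0,1]]]' | grep -E "ee_pos|contact"
```

```text
ee_pos: [0.5526, -0.2535, 0.0417]
contact_force: [-0.9, 0.0, 0.1]
ee_pos: [0.5759, -0.2575, 0.0442]
contact_force: [-5.1, -0.6, 4.9]
ee_pos: [0.5495, -0.2751, 0.0416]
contact_force: [-0.4, 0.5, -0.1]
ee_pos: [0.5731, -0.2793, 0.0442]
contact_force: [-5.0, 0.4, 1.8]
```

```bash
python3 -m pendant '[[[-8,1,0,0,0,0,1],[-12,1.5,12,0,0,0,1],[-12,1.5,24,0,0,0,1],[10,-15,24,0,0,0,1],[20,-24.5,24,0,0,0,1],[20,-24.5,12,0,0,0,1],[20,-24.5,0,0,0,0,1],[20,-24.5,0,0,0,0,1]]]' | grep -E "ee_pos|contact"
python3 -m pendant '[[[-4,0.5,0,0,0,0,1],[-8,1,0,0,0,0,1],[-12,1.5,0,0,0,0,1],[-14,1.8,0,0,0,0,1],[-14,1.8,0,0,0,0,1],[-14,1.8,0,0,0,0,1]]]' | grep -E "ee_pos|contact"
for i in 1 2 3; do python3 -m pendant '[[[-1,0.1,0,0,0,0,1],[-1,0.1,0,0,0,0,1],[-1,0.1,0,0,0,0,1]]]' | grep -E "ee_pos|contact"; done
```

```text
ee_pos: [0.5921, -0.3026, 0.0416]
contact_force: [-0.6, 0.3, -0.1]
ee_pos: [0.5835, -0.3024, 0.0452]
contact_force: [7.1, 0.1, -5.1]
ee_pos: [0.5831, -0.3024, 0.0453]
contact_force: [8.4, -0.0, -5.0]
ee_pos: [0.5822, -0.3022, 0.0453]
contact_force: [7.6, 0.4, -5.4]
ee_pos: [0.5812, -0.3021, 0.0453]
contact_force: [8.1, -0.8, -5.1]
```

```bash
python3 -m pendant '[[[8,-1,0,0,0,0,1],[10,-1,25,0,0,0,1],[-20,10,65,0,0,0,1],[-50,25,110,0,0,0,1],[-60,35,157,0,0,0,1],[-60,35,157,0,0,0,1],[-60,35,157,0,0,0,1],[-60,35,157,0,0,0,1]]]' | grep -E "ee_pos|contact"
python3 - <<'E'
from h import *
b=box();goto(b,12,44,44)
E
```

```text
ee_pos: [0.5171, -0.2668, 0.2006]
contact_force: [-0.5, 0.4, -0.8]
wrist box 588.1 -259.6 size [177.6 109.6] yaw -10.1
red val mm 12.8 y -0.3 n 95
blue val mm 5.2 y -0.1 n 101
yellow val mm 12.8 y -0.0 n 91
green val mm 11.4 y 0.3 n 60
purple ? 0
black val mm 1.0 y 0.7 n 97
white val mm 1.0 y 0.7 n 102
over shift [  90.9   48.3 -155.8] turn [-0.1 -0.3 -2.5]
```

```bash
python3 -m pendant '[[[30,15,-30,0,0,-1,1],[60,30,-60,0,0,-2.5,1],[91,48,-100,0,0,-2.5,1],[91,48,-132,0,0,-2.5,1],[91,48,-145,0,0,-2.5,1],[91,48,-155,0,0,-2.5,1],[91,48,-155,0,0,-2.5,1],[91,48,-155,0,0,-2.5,1]]]' | grep -E "ee_pos|contact"
python3 -m pendant '[[[-4,0.7,0,0,0,0,1],[-8,1.4,0,0,0,0,1],[-10,1.8,0,0,0,0,1],[-12,2.1,0,0,0,0,1],[-12,2.1,0,0,0,0,1],[-12,2.1,0,0,0,0,1]]]' | grep -E "ee_pos|contact"
python3 -m pendant '[[[-1,0.2,0,0,0,0,1],[-1,0.2,0,0,0,0,1],[-1,0.2,0,0,0,0,1]]]' | grep -E "ee_pos|contact"
python3 -m pendant '[[[-1,0.2,0,0,0,0,1],[-1,0.2,0,0,0,0,1],[-1,0.2,0,0,0,0,1]]]' | grep -E "ee_pos|contact"
```

```text
ee_pos: [0.6089, -0.2198, 0.0475]
contact_force: [0.9, 0.3, 0.6]
ee_pos: [0.5968, -0.2169, 0.0466]
contact_force: [1.5, -1.1, 0.5]
ee_pos: [0.5965, -0.2168, 0.0465]
contact_force: [3.1, -0.9, 0.6]
ee_pos: [0.5964, -0.2168, 0.0466]
contact_force: [5.4, -1.6, -1.2]
```

```bash
python3 -m pendant '[[[6,-1,0,0,0,0,1],[8,-1,25,0,0,0,1],[-20,-10,65,0,0,0,1],[-60,-25,110,0,0,0,1],[-100,-45,157,0,0,0,1],[-110,-45,157,0,0,0,1],[-110,-45,157,0,0,0,1],[-110,-45,157,0,0,0,1]]]' | grep -E "ee_pos|contact"
python3 - <<'E'
from h import *
b=box();b=box();goto(b,-38,-66,44);c=grab("top")
[placed(k,c) for k in RAMP]
cv2.imwrite("pics/t9.png",cv2.resize(c["img"][150:320,110:480,::-1],None,fx=2.1,fy=2.1))
E
```

```text
ee_pos: [0.4837, -0.2613, 0.2033]
contact_force: [-0.4, -0.4, -0.3]
wrist box 573.5 -257.0 size [177.5  81.4] yaw -10.2
red ? 0
blue val mm 15.3 y -0.2 n 94
yellow ? 0
green ? 0
purple ? 0
black ? 0
white val mm 15.4 y 0.7 n 84
wrist box 573.5 -257.0 size [177.5  80.2] yaw -10.2
red ? 0
blue val mm 15.3 y -0.0 n 88
yellow ? 0
green ? 0
purple ? 0
black ? 0
white val mm 15.4 y 0.8 n 87
over shift [  40.3  -54.5 -157.9] turn [-0.2 -0.3 -0.1]
red placed: top pts 337 x [-39.1  41.2] y [-12.9  10.3] z 23.7
 rail y [-10.8   8. ] x [-47.4  51.3]
yellow placed: top pts 370 x [-39.   41.2] y [-13.2  10.7] z 23.8
 rail y [-11.5   8.8] x [-48.4  49.8]
green placed: top pts 339 x [-39.3  40.9] y [-12.6  10.6] z 23.9
 rail y [-12.2   9.4] x [-48.   50.8]
purple placed: top pts 339 x [-39.2  41.2] y [-12.7  10.4] z 23.4
 rail y [-9.9  8.6] x [-47.   51.5]
```

View pics/t9.png

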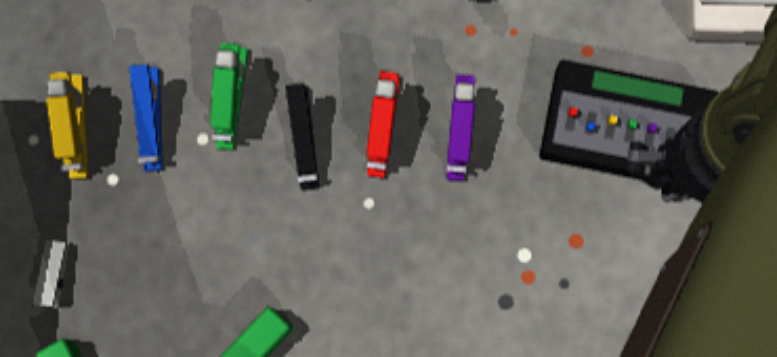

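The top view shows all four sticks on their own rails. The red, yellow, green and purple caps are away from the robot and blue is towards it. One verification look from beside the box, with the fingers clear of the switches.

```bash
python3 -m pendant '[[[20,-40,10,0,0,0,1],[40,-80,20,0,0,0,1],[50,-110,30,0,0,0,1],[50,-110,30,0,0,0,1],[50,-110,30,0,0,0,1],[50,-110,30,0,0,0,1]]]' | grep -E "ee_pos|contact"
python3 - <<'E'
from h import *
c=grab("wrist");b=box(c=c);goto(b,-38,-66,44);cv2.imwrite("pics/w10.png",c["img"][:,:,::-1])
E
```

```text
ee_pos: [0.5341, -0.3699, 0.2318]
contact_force: [0.1, 0.6, -0.6]
wrist box 588.4 -260.6 size [178.4 108.7] yaw -10.1
red val mm 12.8 y 0.0 n 93
blue val mm 0.9 y 0.2 n 90
yellow val mm 12.8 y 0.3 n 91
green val mm 12.6 y 0.4 n 92
purple val mm 12.8 y 0.5 n 89
black val mm 0.9 y 0.7 n 89
white val mm 0.8 y 0.8 n 90
over shift [   5.3   51.  -188.2] turn [-0.2 -0.3 -0.1]
```

View pics/w10.png

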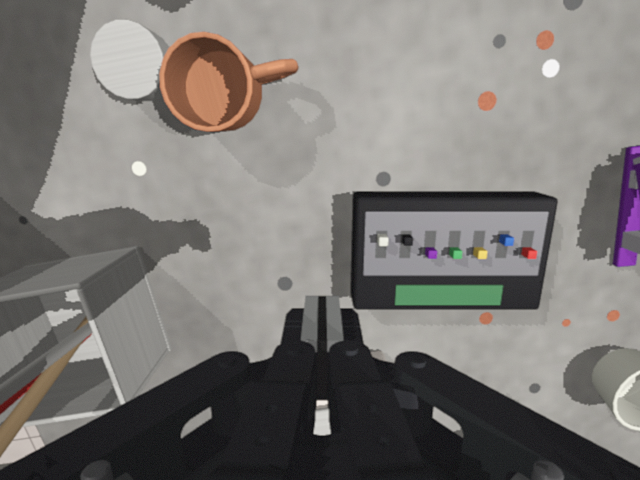

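The wrist view confirms red, yellow, green and purple on, and blue, black and white off (caps around y≈240–255). Only the white switch remains.

```bash
python3 -m pendant '[[[0,25,-20,0,0,0,1],[3,45,-55,0,0,0,1],[5,51,-100,0,0,0,1],[5,51,-145,0,0,0,1],[5,51,-175,0,0,0,1],[5,51,-187,0,0,0,1],[5,51,-187,0,0,0,1],[5,51,-187,0,0,0,1]]]' | grep -E "ee_pos|contact"
python3 -m pendant '[[[5,-0.9,0,0,0,0,1],[10,-1.8,0,0,0,0,1],[15,-2.6,0,0,0,0,1],[19,-3.4,0,0,0,0,1],[21,-3.7,0,0,0,0,1],[21,-3.7,0,0,0,0,1],[21,-3.7,0,0,0,0,1]]]' | grep -E "ee_pos|contact"
for i in 1 2; do python3 -m pendant '[[[1,-0.2,0,0,0,0,1],[1,-0.2,0,0,0,0,1],[1,-0.2,0,0,0,0,1]]]' | grep -E "ee_pos|contact"; done
```

```text
ee_pos: [0.5404, -0.3206, 0.0478]
contact_force: [0.4, -0.4, -0.3]
ee_pos: [0.5594, -0.3239, 0.0462]
contact_force: [-4.8, 0.6, 2.6]
ee_pos: [0.5595, -0.3239, 0.0461]
contact_force: [-7.2, 0.4, 5.3]
ee_pos: [0.5595, -0.3239, 0.046]
contact_force: [-8.9, 0.8, 6.1]
```

```bash
python3 -m pendant '[[[-8,1.4,0,0,0,0,1],[-14,2,20,0,0,0,1],[-20,-20,60,0,0,0,1],[-25,-45,110,0,0,0,1],[-25,-48,155,0,0,0,1],[-25,-48,187,0,0,0,1],[-25,-48,187,0,0,0,1],[-25,-48,187,0,0,0,1]]]' | grep -E "ee_pos|contact"
python3 - <<'E'
from h import *
box();c=grab("top");[placed(k,c) for k in RAMP]
E
```

```text
ee_pos: [0.5388, -0.3732, 0.2343]
contact_force: [-0.4, 0.7, -0.8]
wrist box 588.3 -260.6 size [178.5 108.3] yaw -10.1
red val mm 12.9 y 0.1 n 92
blue val mm 1.0 y 0.2 n 93
yellow val mm 12.8 y 0.4 n 90
green val mm 13.0 y 0.6 n 87
purple val mm 12.9 y 0.7 n 87
black val mm 1.0 y 0.8 n 86
white val mm 12.8 y 0.9 n 88
red placed: top pts 341 x [-39.1  41.8] y [-12.8  10.5] z 23.4
 rail y [-9.9  8.1] x [-47.5  51.2]
yellow placed: top pts 359 x [-39.1  41.5] y [-13.1  10.5] z 23.8
 rail y [-11.6   9.9] x [-48.4  49.8]
green placed: top pts 352 x [-39.   41.6] y [-13.2  10.6] z 23.6
 rail y [-11.6  10. ] x [-47.8  50.7]
purple placed: top pts 338 x [-38.7  41.3] y [-12.8  10.4] z 23.4
 rail y [-9.9  9.6] x [-47.   51.4]
```

```bash
python3 -c "
from plant import order
print(order.sign_off())"
```

```text
the job is handed in; nothing more can be done
None
```

I handed the job in: the red, yellow, green and purple sticks are centred on their own cradles, those four switches are on, blue and black are off (no such sticks found on the counter), and the white switch went on last.

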